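# Make up two cookie packs: a shingled row and a two-pocket taster

## Task

Make up the two cookie packs. Fill the tray with the step as a shingled row down its middle and square to it: one oval leaning on the edge of the step, a second oval leaning on the lower end of the first, and the heart last on the lower end of the second, point up the row and lobes on the tray floor so that its whole face shows, each covering a third to a half of the one before. Lay the third oval flat in the wider pocket of the other tray and the chocolate cookie flat in the narrower one, both lengthwise.

Things in the scene. Friction and masses are not known exactly. Their poses are not given: they have to be found in the camera images.
- oval_1: plain golden oval cookie, 34 mm (its x) by 52 mm (its y), 8 mm thick in the middle and about 6 mm at the edge, slightly domed, widest at y = -7 mm, 11 to 17 g; lies at first, like the other cookies, on a sheet of parchment 1.5 mm thick; origin at the centre of its underside, z up; turned by half a turn it serves as well. The three oval cookies are alike and interchangeable
- oval_2: the second of three like it: plain golden oval cookie, 34 mm (its x) by 52 mm (its y), 8 mm thick in the middle and about 6 mm at the edge, slightly domed, widest at y = -7 mm, 11 to 17 g; lies at first, like the other cookies, on a sheet of parchment 1.5 mm thick; origin at the centre of its underside, z up; turned by half a turn it serves as well. The three oval cookies are alike and interchangeable
- oval_3: the third of three like it: plain golden oval cookie, 34 mm (its x) by 52 mm (its y), 8 mm thick in the middle and about 6 mm at the edge, slightly domed, widest at y = -7 mm, 11 to 17 g; lies at first, like the other cookies, on a sheet of parchment 1.5 mm thick; origin at the centre of its underside, z up; turned by half a turn it serves as well. The three oval cookies are alike and interchangeable
- heart: golden heart-shaped cookie, 51 mm from point to lobes (its x, the point at x = -25 mm, the two lobes at x = +25 mm) and 57 mm at its widest (its y, at x = +11 mm, where it is best gripped across), 7 to 8 mm thick, 11 to 17 g, balance point at x = +6 mm; origin at the middle of its underside, z up
- choc: narrow dark chocolate cookie with a wavy, uneven outline, 24 mm (its x) by 50 mm (its y), 5 to 6 mm thick, 11 to 17 g; origin at the centre of its underside, z up; grip it across its x, at y from 0 to +5 mm; either end may point either way
- row_tray: brown moulded tray for an overlapping row, fixed for the job, 122 mm (its x) by 176 mm (its y) with a 12 mm high rim; origin at the centre of its underside, z up. Its flat floor is 2 mm above the table. A step 8 mm above that floor fills the tray's +y end from y = +45 mm to the rim; the row lies along the middle (x = 0), starts on the step's edge and runs to -y, where there is free floor to y = -83 mm and 110 mm clear from side to side
- pocket_tray: brown moulded tray with two pockets, fixed for the job, 104 mm (its x) by 176 mm (its y) with a 12 mm high rim; origin at the centre of its underside, z up. A deck 5 mm above its floor (the floor is 2 mm above the table) surrounds two pockets that lie along y one after the other; each has at its middle a thumb scoop as deep as itself, 38 mm long in y, reaching out on both sides to x = +/-46 mm, so that the fingers may go down beside a cookie gripped across x
- row_step (a point): middle of the upper edge of the row tray's step, 10 mm above the table; axes as the tray's: +y goes back over the step, -y along the row
- pocket_oval (a point): middle of the floor (2 mm above the table) of the wider pocket, 44 mm (x) by 62 mm (y), 5 mm deep, at y = +39 mm of the pocket tray; axes as the tray's
- pocket_choc (a point): middle of the floor (2 mm above the table) of the narrower pocket, 34 mm (x) by 60 mm (y), 5 mm deep, at y = -39 mm of the pocket tray; axes as the tray's
Not all that is in view belongs to the job. What is shaped like the oval_2 but blue or white is not meant.

How it is judged:
By the outcome, as a careful person would: the job done as asked, in the order asked, and still so for the second after the job is handed in, with the robot touching nothing.
It also fails if it takes over 112 s, if anything falls off the work surface, if the arm or the gripper's body presses on something with over 40 N, if the wrist force passes 120 N, or if a joint passes its speed limit or range.

## Robot

A 6-joint arm with a two-finger parallel gripper is mounted at the origin on a cart in front of the work surface, level with it; the furniture and walls round the work are solid. World frame = base frame: x ahead of the robot, y to its left, z up, the work surface at z = 0. Lengths are in mm, angles in rad, forces in N, time in s.
With the tool pointing down it reaches from about 350 to 875 mm from the base axis. Payload 4.2 kg.
Tool frame: the origin (TCP) lies at the very end of the fingers, on their centre line; the grasp point (between the pads) lies arm.grip_point_offset behind it (arm.grip_point_offset is the distance from the TCP to the grasp point, in mm); z points along the fingers, y is the line along which they close (so a half turn about z gives the same grasp; the last joint's range is limited). The gripper opens to 85 mm and grips with 20 to 120 N. Pads are 22 mm wide; open, the fingers measure 114 mm over their backs; the gripper's body (76 mm by 85 mm) begins 54 mm behind the grasp point. The pads swing forward as they close: fully open they stand 13 mm farther back than shut.
Start: joints at [0.259, 0.385, 0.008, 0, -1.194, -0.259], TCP at [624.979, 0.025, 231.312] pointing down, gripper open.
Joint ranges: [-3.14, 3.14], [-1.21, 2.06], [-1.07, 1.41], [-3.16, 2.05], [-2.99, -0.16], [-3.1, 3.1]. Speed limits (rad/s): [2.79, 2.79, 3.14, 3.14, 3.14, 3.14].

## Interface

Orientations are given as a unit quaternion [x, y, z, w].
In Python, from bench import arm, cams, ticket gives the robot as it stands.
- The arm moves only by the tool servo_tool, never from a script. Its argument "commands" is a list that holds one entry, the list of rows, each a list of 7 numbers: the closure in counts, from 0 (fully open) to 255 (shut), then the shift along the tool's x, y, z in m, then the turn, a rotation vector about the tool's x, y, z in degrees. In form: [[[grip, x, y, z, ax, ay, az], ...]]. A call has 1 to 10 rows; each row shifts and turns the commanded pose from where the row before left it, along the tool's axes as they then stand; what a row does not reach is not made up. A row lasts 1/12 s, in which the tool goes at most 41.7 mm and 7.16 degrees, less where a joint would pass 70% of its speed; a pose out of reach is approached as far as the arm can. A call with a gripper value outside its range is refused whole. The fingers move at their own pace and stop on an object; the grip force is fixed at half the most. Time passes only in rows, so rows that do not move let the fingers close. It gives the time, the measured TCP pose, the force, the opening and the grip force at its end, in the units of the state.
- arm.read_state(): the state, without advancing time (a new reading comes with each control period).
- cams.get_image(name): name is "scene" or "side" or "wrist"; returns a dict with "frame" (384x512x3 uint8, blue, green, red), "K" (3x3 intrinsics, pixels), "T" (4x4, takes a point from camera to world coordinates). Camera axes: x right, y up, looking along -z (the intrinsics and any distortion apply to the point x, -y, -z); pixel columns grow to the right and rows downward; lengths in mm; the calibration is good to about 2 mm. A picture is of the moment at which its call begins. There is no depth.
- ticket.job_done(): hands the job in; it is judged then, once.
The state is a dict: "clock": time; "joints": joint angles; "joint_vel": joint speeds; "joint_efforts": joint torques, N m; "position": TCP position; "ee_rot": TCP orientation; "contact_force": force on the tool from outside, world axes, zero at the start; "wrist_torque": the same for the moment, N m; "gripper_width": finger opening in mm; "grasp_force": force on a finger pad.
Only numpy, scipy, OpenCV 4.12 (cv2) and the standard library are available. Lean on these libraries where they do the work, as an engineer would, in place of code of your own. Each camera call takes 0.05 s, during which the arm holds its last target. There are 200 camera calls.

## Working session

There is one attempt and no reset: what is moved stays moved. The work goes in short steps, Python scripts to look and compute and a tool call to move; the robot and the scene stay as the last step left them, time stands still between calls to the robot, and variables do not carry over. Pictures are saved under pics/ and viewed, at most 14 in all, crops included, and the job is handed in when it is done.

Besides the shell and the picture viewer there is one more tool, called by a JSON object that holds its "fn" and its "kwargs". servo_tool: Moves the arm, as the interface text tells. Its arguments: {"type":"object","properties":{"commands":{"type":"array","items":{"type":"array","items":{"type":"array","items":{"type":"number"}}}}},"required":["commands"]}

```bash
ls; mkdir -p pics
python3 - <<'E'
from bench import arm,cams,ticket
import cv2,numpy as np
s=arm.read_state();print(s, arm.grip_point_offset)
for n in ["scene","side","wrist"]:
    d=cams.get_image(n);cv2.imwrite(f"pics/{n}0.png",d["frame"]);print(n,d["K"].round(1).tolist(),d["T"].round(3).tolist(),[k for k in d])
E
```

```text
pics
{'clock': 0.0, 'joints': array([ 2.58637389e-01,  3.85569739e-01,  6.61699850e-03, -5.04781311e-04,
       -1.19399052e+00, -2.58613176e-01]), 'joint_vel': array([6.77783659e-04, 9.36806429e-04, 1.68504232e-04, 8.35966978e-04,
       5.25790035e-04, 6.00888869e-05]), 'joint_efforts': array([-9.55001960e-04, -3.92286408e+01,  1.88399577e+01,  4.18616563e+00,
       -4.72148502e-03,  8.27910434e-07]), 'position': array([6.24414273e+02, 4.35811153e-02, 2.30209310e+02]), 'ee_rot': array([-0.70704907,  0.70716364,  0.00074246, -0.00081   ]), 'contact_force': array([0.20045852, 0.59495644, 0.62779568]), 'wrist_torque': array([ 0.01897415, -0.01588707,  0.05727571]), 'grasp_force': 0.0, 'gripper_width': 85.09678056373747} 18.700000000000003
scene [[488.9, 0.0, 253.2], [0.0, 488.9, 187.4], [0.0, 0.0, 1.0]] [[0.845, 0.254, -0.471, 129.26], [-0.535, 0.397, -0.746, -750.964], [-0.002, 0.882, 0.471, 520.536], [0.0, 0.0, 0.0, 1.0]] ['frame', 'K', 'T']
side [[404.3, 0.0, 261.0], [0.0, 404.3, 190.0], [0.0, 0.0, 1.0]] [[-0.925, 0.146, -0.351, 245.289], [-0.38, -0.385, 0.841, 780.84], [-0.013, 0.911, 0.412, 415.585], [0.0, 0.0, 0.0, 1.0]] ['frame', 'K', 'T']
wrist [[334.9, 0.0, 253.3], [0.0, 334.9, 191.8], [0.0, 0.0, 1.0]] [[-1.0, -0.0, 0.002, 624.898], [-0.0, -0.956, -0.294, -75.112], [0.002, -0.294, 0.956, 373.92], [0.0, 0.0, 0.0, 1.0]] ['frame', 'K', 'T']
```

View images.

View pics/scene0.png

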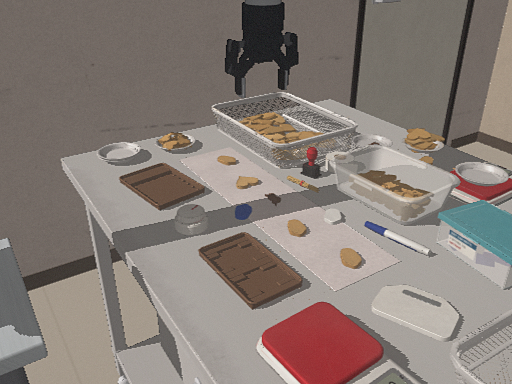

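View pics/side0.png

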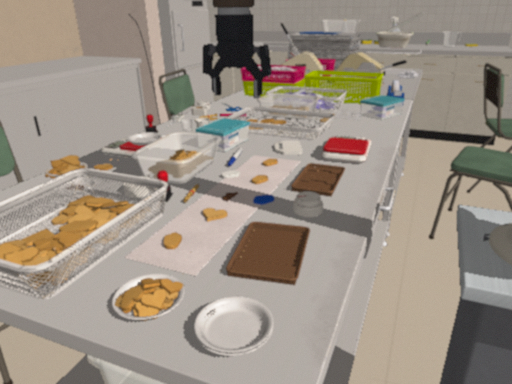

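View pics/wrist0.png

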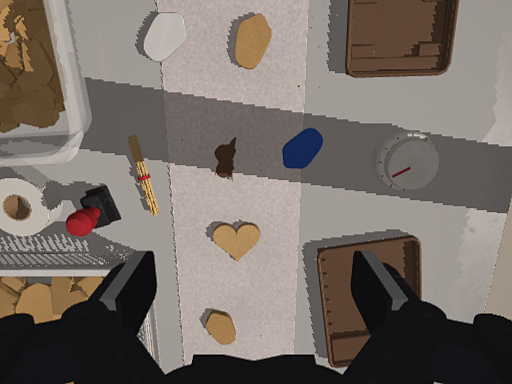

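{"fn": "servo_tool", "kwargs": {"commands": [[[0, 0.035, 0, -0.015, 0, 0, 0], [0, 0.035, 0, -0.015, 0, 0, 0], [0, 0.035, 0, -0.015, 0, 0, 0], [0, 0.035, 0, -0.015, 0, 0, 0], [0, 0, 0, 0, 0, 0, 0], [0, 0, 0, 0, 0, 0, 0]]]}}

```text
clock: 0.65
position: [624.9, -141.7, 291.7]
ee_rot: [-0.706, 0.708, -0.0, 0.001]
contact_force: [-0.6, 0.0, -1.3]
gripper_width: 85.6
grasp_force: 0.0
```

```bash
cat > h.py <<'E'
import cv2,numpy as np
from bench import arm,cams,ticket
def ray(d,px,z):
    K,T=d["K"],d["T"]; px=np.atleast_2d(px).astype(float)
    c=np.c_[(px[:,0]-K[0,2])/K[0,0],-(px[:,1]-K[1,2])/K[1,1],-np.ones(len(px))]@T[:3,:3].T
    return T[:3,3]+c*((z-T[2,3])/c[:,2])[:,None]
def blobs(d,lo,hi,z,amin=150):
    h=cv2.cvtColor(d["frame"],cv2.COLOR_BGR2HSV); m=cv2.inRange(h,lo,hi)
    m=cv2.morphologyEx(m,cv2.MORPH_CLOSE,np.ones((3,3)))
    out=[]
    for c in cv2.findContours(m,cv2.RETR_EXTERNAL,cv2.CHAIN_APPROX_NONE)[0]:
        if cv2.contourArea(c)<amin: continue
        px=c[:,0].astype(float); w=ray(d,px,z)[:,:2]
        r=cv2.minAreaRect(w.astype(np.float32)); M=cv2.moments(w.astype(np.float32))
        cen=(M["m10"]/M["m00"],M["m01"]/M["m00"])
        th=.5*np.arctan2(2*M["mu11"],M["mu20"]-M["mu02"])
        out.append((px.mean(0),cen,np.degrees(th),r,cv2.contourArea(c),w))
    return out
def show(bs):
    for b in bs: print(b[0].round(),"cen",np.round(b[1],1),"long axis",round(b[2],1),"rect",np.round(b[3][0],1),np.round(b[3][1],1),round(b[3][2],1))
E
python3 - <<'E'
from h import *
d=cams.get_image("wrist");cv2.imwrite("pics/w1.png",d["frame"]);np.savez("w1.npz",**d)
print(arm.read_state()["position"],d["T"].round(3).tolist())
h=cv2.cvtColor(d["frame"],cv2.COLOR_BGR2HSV)
show(blobs(d,(8,90,110),(25,255,255),6))
print("dark");show(blobs(d,(0,60,30),(20,255,110),6))
E
```

```text
[ 624.62078286 -140.39555661  290.75488558] [[-1.0, -0.002, -0.002, 624.659], [0.003, -0.956, -0.294, -216.889], [-0.001, -0.294, 0.956, 435.283], [0.0, 0.0, 0.0, 1.0]]
[242. 307.] cen [644.4  98.3] long axis 5.5 rect [643.3  92.6] [51.4 46.3] 46.5
[168. 262.] cen [748.   21.5] long axis -78.7 rect [748.1  21.8] [11.1 91.6] 11.5
[ 57. 225.] cen [899.9 -37.8] long axis -4.5 rect [897.8 -37.4] [12.6 75. ] 87.9
[253. 166.] cen [ 625.6 -120.1] long axis 69.7 rect [ 626.1 -120.7] [51.8 32.9] 63.2
[ 47. 127.] cen [ 887.1 -169.2] long axis 86.2 rect [ 886.9 -166.6] [66.1 94.9] 3.3
[235.  59.] cen [ 647.  -250.1] long axis 66.5 rect [ 647.4 -250.8] [51.3 33.4] 61.5
dark
[335. 337.] cen [497.9 153.2] long axis -84.8 rect [492.4 162. ] [ 96.6 122.6] 9.5
[233. 248.] cen [ 6.555e+02 -5.000e-01] long axis 80.2 rect [656.7  -2.8] [47.  22.5] 81.0
[ 56. 155.] cen [ 875.2 -109.5] long axis 84.9 rect [ 883.4 -120.8] [119.  191.5] 3.4
[370. 116.] cen [ 479.  -176.3] long axis -88.4 rect [ 480.1 -176. ] [109.4 181. ] 1.7
```

View pics/w1.png

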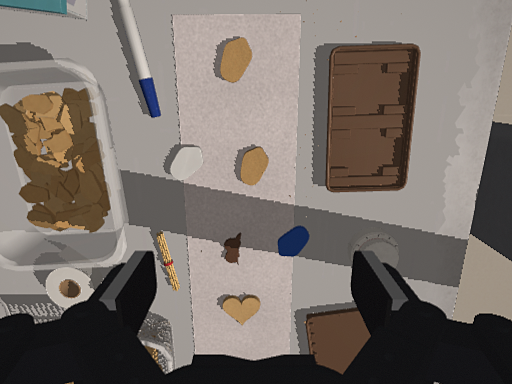

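{"fn": "servo_tool", "kwargs": {"commands": [[[0, -0.033, 0, 0, 0, 0, 0], [0, -0.033, 0, 0, 0, 0, 0], [0, -0.033, 0, 0, 0, 0, 0], [0, -0.033, 0, 0, 0, 0, 0], [0, -0.033, 0, 0, 0, 0, 0], [0, -0.033, 0, 0, 0, 0, 0], [0, -0.033, 0, 0, 0, 0, 0], [0, -0.033, 0, 0, 0, 0, 0], [0, 0, 0, 0, 0, 0, 0], [0, 0, 0, 0, 0, 0, 0]]]}}

```text
clock: 1.53
position: [623.9, 127.1, 289.8]
ee_rot: [0.709, -0.705, -0.001, 0.001]
contact_force: [0.1, -0.5, 0.7]
gripper_width: 85.6
grasp_force: 0.0
```

Run:
```python
from h import *
d=cams.get_image("wrist");cv2.imwrite("pics/w2.png",d["frame"]);np.savez("w2.npz",**d)
print(arm.read_state()["position"],d["T"].round(3).tolist())
show(blobs(d,(8,90,110),(25,255,255),6))
print("dark");show(blobs(d,(0,60,30),(20,255,110),6))
w=dict(np.load("w1.npz"))
a=cv2.resize(w["frame"][35:200,315:430],None,fx=3.5,fy=3.5,interpolation=cv2.INTER_CUBIC)
b=cv2.resize(d["frame"][60:260,300:440],None,fx=2.9,fy=2.9,interpolation=cv2.INTER_CUBIC)
a=a[:578,:395];b=b[:578,:400]
n=min(len(a),len(b));cv2.imwrite("pics/crop1.png",np.hstack([a[:n],b[:n]]))
```

```text
[624.09561813 125.71005305 290.17748402] [[-1.0, 0.004, 0.004, 624.785], [-0.005, -0.956, -0.293, 52.095], [0.003, -0.293, 0.956, 433.47], [0.0, 0.0, 0.0, 1.0]]
[151. 324.] cen [776.9 392.2] long axis 87.1 rect [777.5 390.5] [22.5 46.6] 0.9
[268. 324.] cen [596.2 398. ] long axis 60.5 rect [598.3 397.7] [96.3 77. ] 88.0
[221. 220.] cen [666.8 224.5] long axis -67.6 rect [667.8 224.4] [34.1 50.9] 16.6
[135. 206.] cen [783.5 209.6] long axis -89.9 rect [782.4 206. ] [ 19.9 127.6] 0.3
[ 63. 237.] cen [882.2 236.9] long axis 82.0 rect [880.2 259. ] [163.4 251.8] 5.0
[236. 125.] cen [644.7  96.3] long axis 4.4 rect [644.6  91.6] [47.7 47.2] 47.0
[28. 84.] cen [897.3  48.5] long axis -2.8 rect [897.2  48.5] [30.6 28.9] 0.3
[154.  80.] cen [743.7  42.5] long axis -78.4 rect [743.6  43.3] [10.5 45.8] 11.1
dark
[260. 331.] cen [606.9 403.9] long axis 13.2 rect [605.7 400.2] [76.6 48.1] 24.4
[148. 326.] cen [781.7 396.9] long axis 67.1 rect [778.  398.1] [75.1 28.9] 64.7
[264. 306.] cen [605.6 357.7] long axis -0.3 rect [603.4 361.6] [63.5 32.2] 3.0
[ 83. 228.] cen [862.  232.7] long axis 81.3 rect [862.4 236.2] [68.1 78.9] 4.2
[ 22. 175.] cen [928.6 155.4] long axis -76.8 rect [935.9 168. ] [67.5 50.3] 66.2
[100. 229.] cen [805.6 211.2] long axis 72.1 rect [840.7 258.7] [268.  128.3] 70.2
[365. 192.] cen [473.3 187.7] long axis -80.6 rect [473.2 189.2] [125.  181.1] 9.0
[227.  42.] cen [ 6.557e+02 -1.000e-01] long axis 80.9 rect [656.9  -2.1] [45.5 22.3] 85.1
[144.  44.] cen [753.4  -3.9] long axis -80.5 rect [752.3   1.8] [12.  59.3] 8.5
[17.  3.] cen [891.1 -38.3] long axis 3.1 rect [893.2 -36.8] [36.2 12.2] 0.3
```

View pics/w2.png

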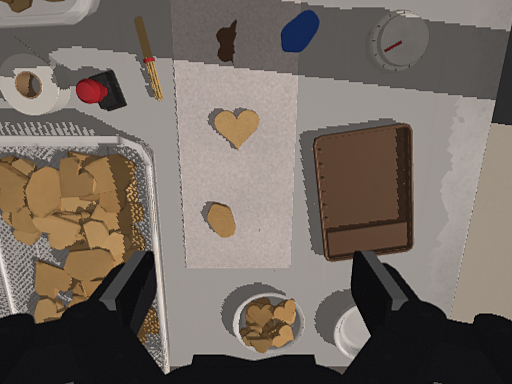

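View pics/crop1.png

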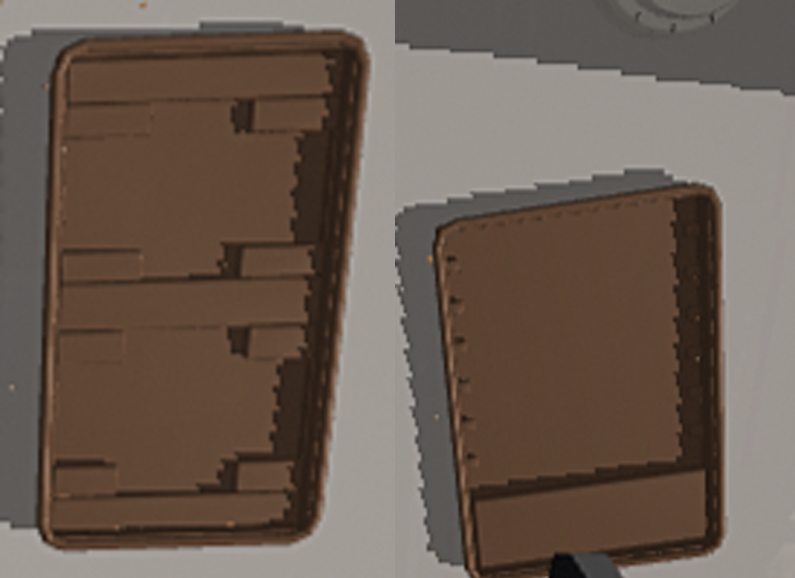

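{"fn": "servo_tool", "kwargs": {"commands": [[[0, -0.01, 0.03, 0, 0, 0, 0], [0, -0.01, 0.03, 0, 0, 0, 0], [0, -0.01, 0.03, 0, 0, 0, 0], [0, 0, 0.03, 0, 0, 0, 0], [0, 0, 0.03, 0, 0, 0, 0], [0, 0, 0, 0, 0, 0, 0], [0, 0, 0, 0, 0, 0, 0]]]}}

```text
clock: 2.17
position: [473.8, 153.2, 292.0]
ee_rot: [0.707, -0.707, 0.0, -0.001]
contact_force: [-0.6, -0.4, -0.6]
gripper_width: 85.2
grasp_force: 0.0
```

Run:
```python
from h import *
d=cams.get_image("wrist");cv2.imwrite("pics/w3.png",d["frame"]);np.savez("w3.npz",**d)
print(arm.read_state()["position"],arm.read_state()["ee_rot"],d["T"].round(3).tolist())
for z in (12,): show([b for b in blobs(d,(0,60,30),(20,255,130),z,3000)])
cv2.imwrite("pics/crop2.png",cv2.resize(d["frame"][80:280,170:340],None,fx=3,fy=3,interpolation=cv2.INTER_CUBIC)[:600])
# wide end of ovals
for f in ("w1","w2"):
    e=dict(np.load(f+".npz"))
    for b in blobs(e,(8,90,110),(25,255,255),5):
        c=np.array(b[1]); 
        if not(600<c[0]<700 and -300<c[1]<260): continue
        p=b[5]-c; th=np.radians(b[2]); u=np.array([np.cos(th),np.sin(th)]); u*=np.sign(u[1]) if abs(u[1])>.3 else 1; v=np.array([-u[1],u[0]])
        l=p@u;t=p@v; mid=(l.max()+l.min())/2
        wid=[np.ptp(t[abs(l-mid-k)<2.5]).round(1) for k in (-20,-15,-10,-5,0,5,10,15,20)]
        print(f,c.round(1),"len",np.ptp(l).round(1),"wid",np.ptp(t).round(1),"bbox mid",(c+u*mid+v*(t.max()+t.min())/2).round(1),"ang",np.degrees(np.arctan2(u[1],u[0])).round(1),wid)
```

```text
[474.82540839 153.48641783 291.82975627] [-7.07079766e-01  7.07133533e-01 -2.08286035e-04  5.72777385e-04] [[-1.0, 0.001, -0.001, 473.858], [-0.001, -0.956, -0.295, 77.981], [-0.001, -0.295, 0.956, 435.551], [0.0, 0.0, 0.0, 1.0]]
[253. 171.] cen [475.6 187. ] long axis -81.2 rect [475.7 187.1] [125.3 178.6] 9.0
w1 [644.4  99. ] len 56.1 wid 47.8 bbox mid [644.1 103.3] ang 5.5 [np.float64(26.5), np.float64(30.2), np.float64(35.4), np.float64(35.4), np.float64(41.1), np.float64(46.7), np.float64(39.4), np.float64(35.8), np.float64(28.4)]
w1 [ 625.6 -119.8] len 52.1 wid 33.5 bbox mid [ 625.6 -120.4] ang 69.7 [np.float64(21.0), np.float64(29.3), np.float64(32.6), np.float64(33.5), np.float64(32.5), np.float64(30.4), np.float64(28.5), np.float64(27.7), np.float64(24.0)]
w1 [ 647.1 -250.2] len 51.6 wid 33.8 bbox mid [ 646.9 -250.6] ang 66.5 [np.float64(22.3), np.float64(30.8), np.float64(33.5), np.float64(33.6), np.float64(32.6), np.float64(31.2), np.float64(29.1), np.float64(27.2), np.float64(24.6)]
w2 [666.9 224.9] len 51.2 wid 34.4 bbox mid [667.  224.5] ang 112.4 [np.float64(20.5), np.float64(31.2), np.float64(34.4), np.float64(33.9), np.float64(32.7), np.float64(31.0), np.float64(29.8), np.float64(27.3), np.float64(22.9)]
w2 [644.8  96.4] len 55.7 wid 47.6 bbox mid [644.4 101. ] ang 4.4 [np.float64(28.4), np.float64(32.3), np.float64(37.2), np.float64(39.8), np.float64(41.7), np.float64(44.2), np.float64(38.9), np.float64(33.8), np.float64(28.7)]
```

View pics/crop2.png

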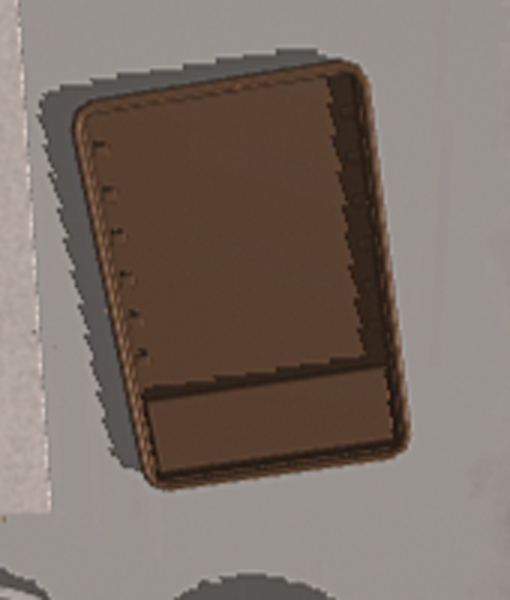

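{"fn": "servo_tool", "kwargs": {"commands": [[[90, -0.011, -0.0325, 0, 0, 0, 0], [90, -0.011, -0.0325, 0, 0, 0, 0], [90, -0.011, -0.0325, 0, 0, 0, 0], [90, -0.011, -0.0325, 0, 0, 0, 0], [90, -0.011, -0.0325, 0, 0, 0, 0], [90, -0.011, -0.0315, 0, 0, 0, 0], [90, 0, 0, 0.035, 0, 0, -5.6], [90, 0, 0, 0.035, 0, 0, -5.6], [90, 0, 0, 0.035, 0, 0, -5.6], [90, 0, 0, 0.035, 0, 0, -5.6]]]}}

```text
clock: 3.05
position: [670.1, 219.0, 148.3]
ee_rot: [0.832, -0.555, -0.0, 0.0]
contact_force: [-0.2, 0.4, -0.4]
gripper_width: 55.6
grasp_force: 0.0
```

Run:
```python
from h import *
e=dict(np.load("w3.npz"))
print("step edge",ray(e,[[219,209.3],[299.3,202]],10).round(1))
e=dict(np.load("w1.npz"))
print(cams and [np.round(b[3],1) if 0 else b[3] for b in blobs(e,(0,60,30),(20,255,130),12,3000)])
```

```text
step edge [[520.5 234.   10. ]
 [412.4 223.4  10. ]]
[((879.814453125, -122.1001968383789), (117.34846496582031, 188.9798583984375), 3.427229166030884), ((481.5824279785156, -176.54095458984375), (109.02847290039062, 178.5462646484375), 1.6720606088638306)]
```

Run:
```python
from h import *
e=dict(np.load("w3.npz")); g=cv2.GaussianBlur(cv2.cvtColor(e["frame"],cv2.COLOR_BGR2GRAY),(3,1),0).astype(float)
P=[]
for c in range(225,290,6):
    col=g[190:225,c]; i=np.argmax(np.diff(col)); P.append((c+.0,190+i+.5)); 
w=ray(e,P,10); print(np.c_[P,w[:,:2]].round(1)); print(np.degrees(np.arctan(np.polyfit(w[:,0],w[:,1],1)[0])))
print(g[196:216,250].round())
```

```text
[[225.  212.5 512.5 238.6]
 [231.  211.5 504.4 237.2]
 [237.  211.5 496.2 237.1]
 [243.  210.5 488.1 235.7]
 [249.  209.5 480.  234.2]
 [255.  208.5 471.9 232.8]
 [261.  207.5 463.8 231.3]
 [267.  206.5 455.7 229.9]
 [273.  205.5 447.6 228.5]
 [279.  204.5 439.6 227. ]
 [285.  203.5 431.6 225.6]]
9.316943580024276
[68. 69. 69. 69. 69. 69. 69. 70. 72. 49. 38. 35. 32. 49. 67. 69. 67. 67.
 67. 67.]
```

{"fn": "servo_tool", "kwargs": {"commands": [[[100, 0, 0, 0.04, 0, 0, 0], [100, 0, 0, 0.04, 0, 0, 0], [100, 0, 0, 0.04, 0, 0, 0], [100, 0, 0, 0.02, 0, 0, 0], [100, 0, 0, 0.006, 0, 0, 0], [100, 0, 0, 0, 0, 0, 0]]]}}

```text
clock: 3.55
position: [668.7, 218.6, 2.4]
ee_rot: [0.831, -0.557, -0.001, 0.002]
contact_force: [0.2, 0.3, 0.1]
gripper_width: 52.2
grasp_force: 0.0
```

{"fn": "servo_tool", "kwargs": {"commands": [[[100, 0, 0, 0, 0, 0, 0], [255, 0, 0, 0.001, 0, 0, 0], [255, 0, 0, 0, 0, 0, 0], [255, 0, 0, 0, 0, 0, 0], [255, 0, 0, 0, 0, 0, 0], [255, 0, 0, 0, 0, 0, 0], [255, 0, 0, 0, 0, 0, 0]]]}}

```text
clock: 4.13
position: [670.6, 220.7, 7.1]
ee_rot: [0.831, -0.556, 0.001, -0.002]
contact_force: [-0.1, -0.8, 6.3]
gripper_width: 28.9
grasp_force: 59.2
```

Run:
```python
from h import *
d=cams.get_image("wrist");s=arm.read_state();print(s["position"],s["joints"],d["T"][:3,3],s["gripper_width"],s["grasp_force"])
```

```text
[670.63516731 220.72896188   7.04972768] [ 0.54667858  0.71835459 -0.0117172   0.00123443 -0.83592956 -0.15567987] [698.81378494 151.02196944 150.66529961] 29.1564784451811 59.180623206775635
```

{"fn": "servo_tool", "kwargs": {"commands": [[[255, 0, 0, -0.02, 0, 0, 0], [255, 0, 0, -0.03, 0, 0, 0], [255, 0, 0, -0.03, 0, 0, 0], [255, 0, 0, 0, 0, 0, 0]]]}}

```text
clock: 4.52
position: [672.9, 221.7, 92.4]
ee_rot: [0.831, -0.556, 0.004, -0.006]
contact_force: [1.8, 1.1, 2.1]
gripper_width: 29.0
grasp_force: 59.2
```

Run:
```python
from h import *
d=cams.get_image("wrist");s=arm.read_state();print(s["position"],s["contact_force"],s["gripper_width"],s["grasp_force"])
T=d["T"];K=d["K"]
e=cams.get_image("side")
def proj(d,p):
    c=d["T"][:3,:3].T@(np.array(p)-d["T"][:3,3]); return np.array([d["K"][0,2]+d["K"][0,0]*c[0]/-c[2],d["K"][1,2]-d["K"][1,1]*c[1]/-c[2]])
u=proj(e,s["position"]).astype(int);print(u,proj(d,s["position"]))
a=cv2.resize(d["frame"][180:384,130:380],(490,400),interpolation=cv2.INTER_CUBIC)
b=cv2.resize(e["frame"][u[1]-50:u[1]+40,u[0]-34:u[0]+34],(302,400),interpolation=cv2.INTER_CUBIC)
cv2.imwrite("pics/g1.png",np.hstack([a,b]))
```

```text
[671.31728938 221.33550224  89.40162401] [ 0.06761884  0.18213705 -1.48616974] 29.09732152417207 59.23287203768268
[166 200] [256.86557508 251.6789035 ]
```

View pics/g1.png

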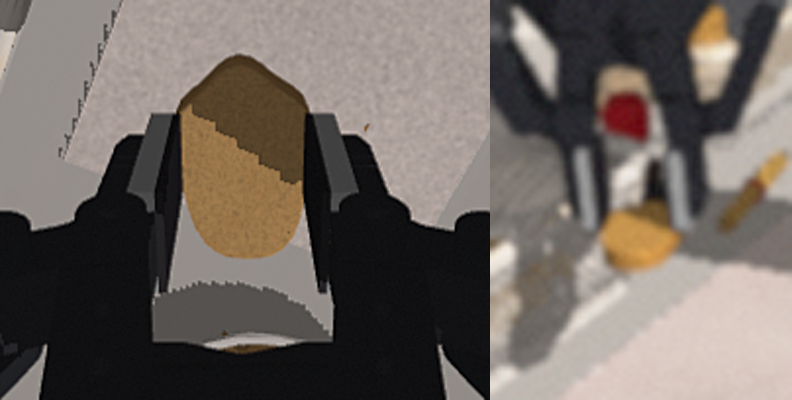

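```bash
cat >> h.py <<'E'
from scipy.spatial.transform import Rotation as Rn
def held(dz=-1,lo=(8,90,50),hi=(25,255,255),n=3):
    for _ in range(n):
        d=cams.get_image("wrist"); s=arm.read_state(); R=Rn.from_quat(s["ee_rot"]).as_matrix()
        Tt=d["T"]; cam=R.T@(Tt[:3,3]-s["position"])
        m=cv2.inRange(cv2.cvtColor(d["frame"],cv2.COLOR_BGR2HSV),lo,hi)
        cs=[c for c in cv2.findContours(m,cv2.RETR_EXTERNAL,cv2.CHAIN_APPROX_NONE)[0] if cv2.contourArea(c)>800]
        for c in cs:
            px=c[:,0]; b=px.mean(0)
            if not(150<b[0]<360 and b[1]>150): continue
            K=d["K"]; r=np.c_[(px[:,0]-K[0,2])/K[0,0],-(px[:,1]-K[1,2])/K[1,1],-np.ones(len(px))]@Tt[:3,:3].T@R
            p=cam+r*((-dz-cam[2])/r[:,2])[:,None]   # plane in tool frame: tool z = -dz (dz>0 above tip)
            rr=cv2.minAreaRect(p[:,:2].astype(np.float32)); M=cv2.moments(p[:,:2].astype(np.float32))
            th=.5*np.degrees(np.arctan2(2*M["mu11"],M["mu20"]-M["mu02"]))
            print("cam",cam.round(1),"px",b.round(),"toolx",p[:,0].min().round(1),p[:,0].max().round(1),"tooly",p[:,1].min().round(1),p[:,1].max().round(1),"axis",th.round(1),"cen",round(M["m10"]/M["m00"],1),round(M["m01"]/M["m00"],1),np.round(rr[1],1))
E
python3 - <<'E'
from h import *
held(dz=0)
s=arm.read_state();print(s["position"],s["ee_rot"])
E
```

```text
cam [  75.1   -0.8 -145.5] px [254. 261.] toolx -33.3 22.5 tooly -17.0 14.7 axis -2.3 cen -6.0 -1.0 [31.8 55.8]
cam [  75.2   -0.4 -144.7] px [254. 261.] toolx -32.8 22.8 tooly -16.4 15.2 axis -2.2 cen -5.6 -0.4 [55.6 31.6]
cam [ 7.520e+01 -1.000e-01 -1.442e+02] px [254. 261.] toolx -32.3 23.0 tooly -15.9 15.6 axis -2.2 cen -5.2 0.0 [31.5 55.3]
[668.00043584 219.70319996  83.02470025] [ 8.30907172e-01 -5.56409701e-01 -7.58411605e-04  9.70340655e-04]
```

{"fn": "servo_tool", "kwargs": {"commands": [[[255, 0, 0, 0, 0, 0, 6.7], [255, 0, 0, 0, 0, 0, 6.7], [255, -0.0047, 0.0327, 0, 0, 0, 0], [255, -0.0047, 0.0327, 0, 0, 0, 0], [255, -0.0047, 0.0327, 0, 0, 0, 0], [255, -0.0047, 0.0327, 0, 0, 0, 0], [255, -0.0047, 0.0327, 0, 0, 0, 0], [255, -0.0047, 0.0327, 0, 0, 0, 0], [255, 0, 0, 0.02, 0, -6.4, 0], [255, 0, 0, 0.02, 0, -6.4, 0]]]}}

```text
clock: 5.6
position: [466.8, 220.8, 45.8]
ee_rot: [0.758, -0.643, -0.083, -0.07]
contact_force: [1.5, -1.8, -0.1]
gripper_width: 28.8
grasp_force: 59.3
```

{"fn": "servo_tool", "kwargs": {"commands": [[[255, 0, 0, 0, 0, 0, 0], [255, 0, 0, 0, 0, 0, 0], [255, 0, 0, 0, 0, 0, 0]]]}}

```text
clock: 5.85
position: [471.0, 218.6, 46.0]
ee_rot: [0.756, -0.646, -0.08, -0.068]
contact_force: [0.5, 0.4, 1.2]
gripper_width: 28.6
grasp_force: 59.3
```

{"fn": "servo_tool", "kwargs": {"commands": [[[255, 0.0041, 0, 0.0134, 0, 0, 0], [255, 0.0041, 0, 0.0134, 0, 0, 0], [255, 0, 0, 0, 0, 0, 0], [255, 0, 0, 0, 0, 0, 0]]]}}

```text
clock: 6.18
position: [470.6, 216.8, 18.1]
ee_rot: [0.757, -0.645, -0.081, -0.068]
contact_force: [-0.1, -0.2, 0.3]
gripper_width: 29.2
grasp_force: 59.3
```

{"fn": "servo_tool", "kwargs": {"commands": [[[255, 0.0007, 0, 0.0029, 0, 0, 0], [255, 0, 0, 0, 0, 0, 0]]]}}

```text
clock: 6.35
position: [470.9, 217.1, 15.7]
ee_rot: [0.756, -0.645, -0.081, -0.069]
contact_force: [-0.1, 0.3, 0.2]
gripper_width: 28.8
grasp_force: 59.3
```

{"fn": "servo_tool", "kwargs": {"commands": [[[255, 0.0005, 0, 0.002, 0, 0, 0], [255, 0, 0, 0, 0, 0, 0]]]}}

```text
clock: 6.52
position: [470.7, 216.7, 13.3]
ee_rot: [0.756, -0.646, -0.081, -0.069]
contact_force: [-1.0, -0.4, -0.5]
gripper_width: 28.7
grasp_force: 59.3
```

{"fn": "servo_tool", "kwargs": {"commands": [[[255, 0.0004, 0, 0.0015, 0, 0, 0], [255, 0, 0, 0, 0, 0, 0]]]}}

```text
clock: 6.68
position: [471.0, 216.7, 12.1]
ee_rot: [0.756, -0.646, -0.081, -0.069]
contact_force: [-1.3, -0.0, 3.4]
gripper_width: 28.9
grasp_force: 60.0
```

{"fn": "servo_tool", "kwargs": {"commands": [[[255, 0.0003, 0, 0.0012, 0, 0, 0], [255, 0, 0, 0, 0, 0, 0]]]}}

```text
clock: 6.85
position: [471.0, 216.7, 11.8]
ee_rot: [0.756, -0.645, -0.081, -0.069]
contact_force: [-2.1, -1.8, 11.2]
gripper_width: 28.8
grasp_force: 61.5
```

{"fn": "servo_tool", "kwargs": {"commands": [[[255, 0.0003, 0, 0.0012, 0, 0, 0], [255, 0, 0, 0, 0, 0, 0]]]}}

```text
clock: 7.02
position: [471.0, 216.7, 11.6]
ee_rot: [0.757, -0.645, -0.082, -0.07]
contact_force: [-5.0, -2.2, 19.0]
gripper_width: 29.3
grasp_force: 62.9
```

{"fn": "servo_tool", "kwargs": {"commands": [[[255, -0.0004, 0, -0.0018, 0, 0, 0], [120, 0, 0, 0, 0, 0, 0], [120, 0, 0, 0, 0, 0, 0], [120, 0, 0, 0, 0, 0, 0], [120, 0, 0, -0.01, 0, 0, 0], [120, 0, 0, -0.03, 0, 0, 0], [120, 0, 0, -0.03, 0, 0, 0], [120, 0, 0, -0.03, 0, 0, 0], [120, 0, 0, -0.03, 0, 6.4, 0], [120, 0, 0, -0.03, 0, 6.4, 0]]]}}

```text
clock: 7.85
position: [476.6, 184.0, 170.6]
ee_rot: [0.759, -0.651, 0.006, 0.004]
contact_force: [0.9, -0.4, -0.4]
gripper_width: 45.1
grasp_force: 0.0
```

Run:
```python
from h import *
d=cams.get_image("wrist");s=arm.read_state();print(s["position"],s["ee_rot"]);np.savez("w4.npz",**d)
show([b for b in blobs(d,(8,110,100),(25,255,255),10) if 400<b[1][0]<540])
a=cv2.resize(d["frame"][100:384,130:400],None,fx=2,fy=2)
cv2.imwrite("pics/p1.png",a)
```

```text
[479.62287952 187.72933034 176.39419368] [ 7.61381378e-01 -6.48211501e-01  1.09475511e-02  6.31455171e-04]
[241. 156.] cen [483.1 164. ] long axis -73.9 rect [476.8 175.4] [123.1 152.7] 9.0
```

View pics/p1.png

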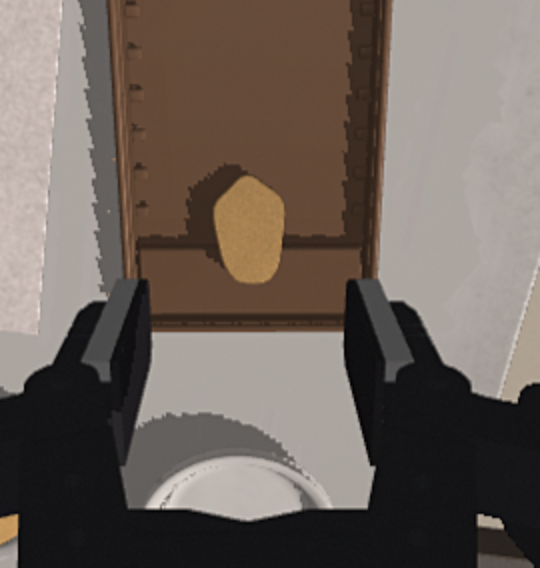

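```bash
cat >> h.py <<'E'
def tray(w,o=(475.6,187.1),a=9.1):
    a=np.radians(a); v=np.asarray(w)[...,:2]-np.array(o); return np.stack([v[...,0]*np.cos(a)+v[...,1]*np.sin(a),-v[...,0]*np.sin(a)+v[...,1]*np.cos(a)],-1)
def row(zs,n=2,lo=(8,110,135)):
    for _ in range(n):
        d=cams.get_image("wrist")
        for b in blobs(d,lo,(25,255,255),10,300):
            t=tray(b[5])
            if abs(t[:,0]).max()<55 and abs(t[:,1]).max()<86:
                for z in zs:
                    px=cv2.findContours
                    T=d["T"][:3,3]; w=T+(np.c_[b[5],np.full(len(b[5]),10.)]-T)*((z-T[2])/(10-T[2])); t=tray(w)
                    print("z",z,"x",t[:,0].min().round(1),t[:,0].max().round(1),"y",t[:,1].min().round(1),t[:,1].max().round(1),"ax",round(b[2]-99.1 if b[2]>0 else b[2]+80.9,1))
def pose():
    for _ in range(2): cams.get_image("wrist")
    s=arm.read_state(); R=Rn.from_quat(s["ee_rot"]).as_matrix(); print("pos",s["position"].round(1),"yaw",np.degrees(np.arctan2(R[0,0],-R[1,0])).round(1),"zax",R[:,2].round(3))
E
python3 - <<'E'
from h import *
pose(); row((6,8,16))
E
```

```text
pos [476.2 187.6 170.5] yaw 9.2 zax [ 0.005 -0.007 -1.   ]
z 6 x -16.9 17.1 y 9.9 64.8 ax 2.6
z 8 x -16.8 17.0 y 9.3 63.9 ax 2.6
z 16 x -16.4 16.6 y 7.2 60.3 ax 2.6
z 6 x -16.6 16.4 y 10.6 65.4 ax 2.4
z 8 x -16.5 16.3 y 10.0 64.5 ax 2.4
z 16 x -16.1 15.9 y 7.8 60.8 ax 2.4
```

{"fn": "servo_tool", "kwargs": {"commands": [[[100, 0.0368, -0.0108, 0, 0, 0, 0], [100, 0.0368, -0.0108, 0, 0, 0, 0], [100, 0.0368, -0.0108, 0, 0, 0, 0], [100, 0.0368, -0.0108, 0, 0, 0, 0], [100, 0.0368, -0.0108, 0, 0, 0, 0], [100, 0.0368, -0.0108, 0, 0, 0, 0], [100, 0.0368, -0.0108, 0, 0, 0, 0], [100, 0.0368, -0.0108, 0, 0, 0, 0], [100, 0.0368, -0.0108, 0, 0, 0, 0], [100, 0, 0, 0, 0, 0, 0]]]}}

```text
clock: 8.93
position: [624.5, -131.9, 168.4]
ee_rot: [0.758, -0.652, 0.003, 0.005]
contact_force: [0.9, 0.3, -0.5]
gripper_width: 51.8
grasp_force: 0.0
```

{"fn": "servo_tool", "kwargs": {"commands": [[[100, 0, 0, 0.02, 0, 0, 5.9], [100, 0, 0, 0.02, 0, 0, 5.9], [100, 0, 0, 0.02, 0, 0, 5.9], [100, 0, 0, 0.02, 0, 0, 5.9], [100, 0, 0, 0.02, 0, 0, 5.9], [100, 0, 0, 0.02, 0, 0, 0], [100, 0, 0, 0, 0, 0, 0], [100, 0, 0, 0, 0, 0, 0]]]}}

```text
clock: 9.6
position: [622.1, -127.3, 48.9]
ee_rot: [-0.57, 0.822, -0.003, -0.005]
contact_force: [0.2, -0.3, -0.1]
gripper_width: 52.2
grasp_force: 0.0
```

Run:
```python
from h import *
pose()
```

```text
pos [ 624.1 -127.1   51.6] yaw -20.5 zax [ 0.001 -0.01  -1.   ]
```

{"fn": "servo_tool", "kwargs": {"commands": [[[100, -0.002, 0, 0.02, 0, 0, 0], [100, 0, 0, 0.02, 0, 0, 0], [100, 0, 0, 0.006, 0, 0, 0], [100, 0, 0, 0, 0, 0, 0], [100, 0, 0, 0, 0, 0, 0], [100, 0, 0, 0, 0, 0, 0]]]}}

```text
clock: 10.2
position: [625.5, -125.4, 6.6]
ee_rot: [-0.57, 0.821, -0.005, -0.002]
contact_force: [0.1, -0.0, -0.3]
gripper_width: 52.0
grasp_force: 0.0
```

Run:
```python
from h import *
pose()
```

```text
pos [ 625.3 -125.4    6.4] yaw -20.5 zax [ 0.003 -0.01  -1.   ]
```

{"fn": "servo_tool", "kwargs": {"commands": [[[100, 0, 0, 0.0025, 0, 0, 0], [255, 0, 0, 0, 0, 0, 0], [255, 0, 0, 0, 0, 0, 0], [255, 0, 0, 0, 0, 0, 0], [255, 0, 0, 0, 0, 0, 0], [255, 0, 0, 0, 0, 0, 0], [255, 0, 0, 0, 0, 0, 0]]]}}

```text
clock: 10.88
position: [624.6, -125.4, 3.0]
ee_rot: [-0.57, 0.821, -0.004, -0.002]
contact_force: [-1.3, 1.1, 5.5]
gripper_width: 30.3
grasp_force: 59.7
```

{"fn": "servo_tool", "kwargs": {"commands": [[[255, 0, 0, -0.02, 0, 0, 0], [255, 0, 0, -0.03, 0, 0, 0], [255, 0, 0, -0.03, 0, 0, -6], [255, 0, 0, 0, 0, 0, -6], [255, 0, 0, 0, 0, 0, -6], [255, 0, 0, 0, 0, 0, -6], [255, 0, 0, 0, 0, 0, -5.5], [255, 0, 0, 0, 0, 0, 0], [255, 0, 0, 0, 0, 0, 0], [255, 0, 0, 0, 0, 0, 0]]]}}

```text
clock: 11.72
position: [624.1, -124.6, 81.9]
ee_rot: [0.76, -0.65, 0.003, 0.004]
contact_force: [-0.1, -0.6, 0.6]
gripper_width: 30.2
grasp_force: 59.5
```

Run:
```python
from h import *
held(dz=0); pose()
```

```text
cam [ 7.520e+01 -1.000e-01 -1.435e+02] px [254. 267.] toolx -35.9 21.4 tooly -16.3 16.1 axis -1.4 cen -7.8 0.2 [32.4 57.3]
cam [ 7.510e+01 -1.000e-01 -1.435e+02] px [254. 267.] toolx -35.9 21.4 tooly -16.4 16.1 axis -1.4 cen -7.8 0.2 [32.4 57.3]
cam [ 7.520e+01 -1.000e-01 -1.435e+02] px [254. 267.] toolx -35.9 21.4 tooly -16.4 16.1 axis -1.4 cen -7.8 0.2 [32.4 57.3]
pos [ 624.2 -124.6   82.3] yaw 9.0 zax [ 0.   -0.01 -1.  ]
```

{"fn": "servo_tool", "kwargs": {"commands": [[[255, -0.037, 0.0109, -0.002, 0, 0, 0], [255, -0.037, 0.0109, 0, 0, 0, 0], [255, -0.037, 0.0109, 0, 0, 0, 0], [255, -0.037, 0.0109, 0, 0, 0, 0], [255, -0.037, 0.0109, 0, 0, 0, 0], [255, -0.037, 0.0109, 0, 0, 0, 0], [255, -0.037, 0.0109, 0, 0, 0, 0], [255, -0.037, 0.0109, 0, 0, 0, 0], [255, -0.037, 0.0109, 0, 0, 0, 0], [255, 0, 0, 0, 0, 0, 0]]]}}

```text
clock: 12.8
position: [473.7, 193.9, 81.8]
ee_rot: [0.763, -0.647, 0.003, 0.003]
contact_force: [0.3, -0.2, -0.4]
gripper_width: 30.5
grasp_force: 59.5
```

{"fn": "servo_tool", "kwargs": {"commands": [[[255, 0, 0, 0.02, 0, -5.0, 0], [255, 0, 0, 0.02, 0, -5.0, 0], [255, 0, 0, 0, 0, -5.0, 0], [255, 0, 0, 0, 0, 0, 0], [255, 0, 0, 0, 0, 0, 0], [255, 0, 0, 0, 0, 0, 0]]]}}

```text
clock: 13.3
position: [475.5, 189.9, 41.7]
ee_rot: [0.754, -0.644, -0.095, -0.081]
contact_force: [-0.5, 0.0, -1.1]
gripper_width: 29.9
grasp_force: 59.5
```

Run:
```python
from h import *
pose()
```

```text
pos [474.9 190.5  41.7] yaw 9.1 zax [-0.04   0.245 -0.969]
```

{"fn": "servo_tool", "kwargs": {"commands": [[[255, 0.0041, 0, 0.0134, 0, 0, 0], [255, 0.0041, 0, 0.0134, 0, 0, 0], [255, 0, 0, 0, 0, 0, 0], [255, 0, 0, 0, 0, 0, 0]]]}}

```text
clock: 13.73
position: [474.6, 189.2, 13.2]
ee_rot: [0.755, -0.644, -0.096, -0.08]
contact_force: [-0.6, 0.5, 0.2]
gripper_width: 30.2
grasp_force: 59.5
```

{"fn": "servo_tool", "kwargs": {"commands": [[[255, 0.0005, 0, 0.0019, 0, 0, 0], [255, 0, 0, 0, 0, 0, 0]]]}}

```text
clock: 13.9
position: [475.3, 189.4, 11.9]
ee_rot: [0.755, -0.644, -0.096, -0.082]
contact_force: [0.5, 0.5, 0.2]
gripper_width: 30.4
grasp_force: 59.5
```

{"fn": "servo_tool", "kwargs": {"commands": [[[255, 0.0003, 0, 0.0012, 0, 0, 0], [255, 0, 0, 0, 0, 0, 0]]]}}

```text
clock: 14.07
position: [475.2, 189.1, 10.5]
ee_rot: [0.755, -0.644, -0.096, -0.081]
contact_force: [0.5, -0.5, -0.1]
gripper_width: 30.4
grasp_force: 59.5
```

{"fn": "servo_tool", "kwargs": {"commands": [[[255, 0.0003, 0, 0.0012, 0, 0, 0], [255, 0, 0, 0, 0, 0, 0]]]}}

```text
clock: 14.23
position: [475.4, 189.1, 9.2]
ee_rot: [0.754, -0.644, -0.096, -0.081]
contact_force: [-0.8, -0.7, 2.0]
gripper_width: 30.7
grasp_force: 59.7
```

{"fn": "servo_tool", "kwargs": {"commands": [[[255, 0.0001, 0, 0.0004, 0, 0, 0], [120, 0, 0, 0, 0, 0, 0], [120, 0, 0, 0, 0, 0, 0], [120, 0, 0, 0, 0, 0, 0], [120, 0, 0, -0.01, 0, 0, 0], [120, 0, 0, -0.03, 0, 0, 0], [120, 0, 0, -0.03, 0, 0, 0], [120, 0, 0, -0.03, 0, 5, 0], [120, 0, 0, -0.03, 0, 5, 0], [120, 0, 0, -0.03, 0, 5, 0]]]}}

```text
clock: 15.07
position: [480.5, 155.8, 167.5]
ee_rot: [0.76, -0.65, 0.006, 0.004]
contact_force: [0.6, -0.5, 0.6]
gripper_width: 45.2
grasp_force: 0.0
```

{"fn": "servo_tool", "kwargs": {"commands": [[[70, 0, 0, 0, 0, 0, 0], [70, 0, 0, 0, 0, 0, 0], [70, 0, 0, 0, 0, 0, 0]]]}}

```text
clock: 15.32
position: [479.6, 157.1, 164.8]
ee_rot: [0.76, -0.649, 0.003, 0.003]
contact_force: [-0.6, 0.2, -0.7]
gripper_width: 61.6
grasp_force: 0.0
```

Run:
```python
from h import *
pose(); row((6,8,16))
d=cams.get_image("wrist");np.savez("w5.npz",**d)
cv2.imwrite("pics/p2.png",cv2.resize(d["frame"][60:300,150:380],None,fx=2.4,fy=2.4))
```

```text
pos [479.7 156.6 163.9] yaw 9.0 zax [-0.002 -0.01  -1.   ]
z 6 x -17.1 16.9 y -17.6 66.5 ax 0.6
z 8 x -17.0 16.8 y -18.2 65.4 ax 0.6
z 16 x -16.5 16.3 y -20.5 60.8 ax 0.6
z 6 x -17.0 17.0 y -17.8 66.3 ax 0.6
z 8 x -16.9 16.9 y -18.4 65.2 ax 0.6
z 16 x -16.5 16.4 y -20.7 60.7 ax 0.6
```

View pics/p2.png

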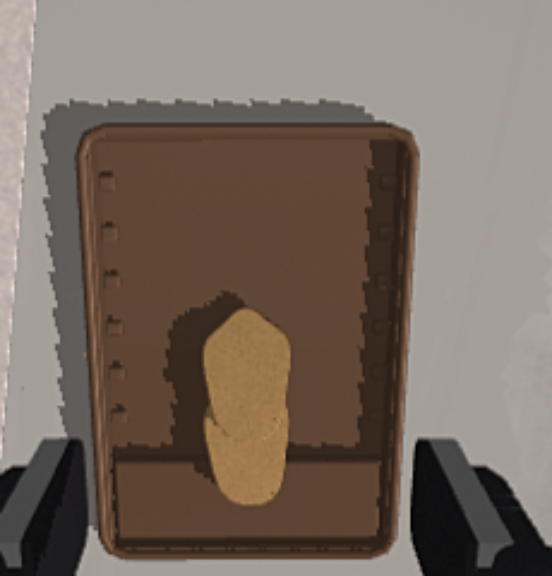

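Run:
```python
from h import *
for f in ("w2","w1"):
    e=dict(np.load(f+".npz"))
    for z in (3,8):
      for b in blobs(e,(8,90,110),(25,255,255),z):
        c=np.array(b[1])
        if not(600<c[0]<700 and 80<c[1]<120): continue
        w=b[5]; hull=cv2.convexHull(w.astype(np.float32))[:,0]
        pt=w[np.argmax(np.linalg.norm(w-c,axis=1)*(w[:,1]>c[1]+10))]
        for a in np.radians(range(-10,16,3)):
            v=np.array([np.cos(a),np.sin(a)]); u=np.array([-v[1],v[0]]); p=w-pt
            t=p@v; l=p@u; i,j=t.argmax(),t.argmin()
            # symmetry: lobes' far extents on both sides
            L=l[t>8].min(),l[t<-8].min()
            if f=="w2" or z==3: print(f,z,np.degrees(a).round(),"pt",pt.round(1),"t",t.min().round(1),t.max().round(1),"l at wide",l[i].round(1),l[j].round(1),"lobes",np.round(L,1))
        print("cen-pt dir",np.degrees(np.arctan2(*(pt-c))).round(1),c.round(1))
```

```text
w2 3 -10.0 pt [643.1 125.1] t -19.8 35.7 l at wide -29.6 -34.7 lobes [-43.7 -49.1]
w2 3 -7.0 pt [643.1 125.1] t -21.6 34.1 l at wide -31.4 -33.6 lobes [-44.7 -49.4]
w2 3 -4.0 pt [643.1 125.1] t -23.4 32.4 l at wide -33.2 -32.4 lobes [-45.5 -48.8]
w2 3 -1.0 pt [643.1 125.1] t -25.0 30.6 l at wide -31.1 -31.1 lobes [-46.3 -48.1]
w2 3 2.0 pt [643.1 125.1] t -26.8 29.0 l at wide -32.7 -38.4 lobes [-47.1 -47.5]
w2 3 5.0 pt [643.1 125.1] t -28.8 27.2 l at wide -34.1 -37.0 lobes [-48. -47.]
w2 3 8.0 pt [643.1 125.1] t -30.7 25.4 l at wide -35.5 -35.4 lobes [-48.8 -46.3]
w2 3 11.0 pt [643.1 125.1] t -32.5 23.5 l at wide -36.8 -33.8 lobes [-49.4 -45.5]
w2 3 14.0 pt [643.1 125.1] t -34.2 21.5 l at wide -38.0 -32.0 lobes [-49.3 -44.5]
cen-pt dir -3.6 [644.9  96.6]
w2 8 -10.0 pt [642.9 124.2] t -19.6 35.3 l at wide -29.3 -34.3 lobes [-43.2 -48.5]
w2 8 -7.0 pt [642.9 124.2] t -21.4 33.7 l at wide -31.1 -33.2 lobes [-44.2 -48.8]
w2 8 -4.0 pt [642.9 124.2] t -23.1 32.0 l at wide -32.8 -32.0 lobes [-45.  -48.3]
w2 8 -1.0 pt [642.9 124.2] t -24.7 30.3 l at wide -30.7 -30.8 lobes [-45.8 -47.6]
w2 8 2.
[... 525 characters left out ...]
 [643.6 128.9] t -22.2 33.7 l at wide -30.3 -33.5 lobes [-44.8 -50.5]
w1 3 -4.0 pt [643.6 128.9] t -23.9 32.0 l at wide -32.0 -32.3 lobes [-45.6 -49.5]
w1 3 -1.0 pt [643.6 128.9] t -25.5 30.3 l at wide -31.9 -31.0 lobes [-46.2 -48.4]
w1 3 2.0 pt [643.6 128.9] t -27.5 28.6 l at wide -33.4 -40.1 lobes [-47.  -47.2]
w1 3 5.0 pt [643.6 128.9] t -29.5 26.8 l at wide -34.9 -38.7 lobes [-47.9 -45.8]
w1 3 8.0 pt [643.6 128.9] t -31.5 25.0 l at wide -36.2 -37.1 lobes [-48.6 -45. ]
w1 3 11.0 pt [643.6 128.9] t -33.4 23.0 l at wide -37.5 -35.4 lobes [-49.1 -44.2]
w1 3 14.0 pt [643.6 128.9] t -35.2 21.0 l at wide -38.7 -33.6 lobes [-48.6 -43.4]
cen-pt dir -1.9 [644.5 100.5]
cen-pt dir -1.9 [644.3  96.8]
```

{"fn": "servo_tool", "kwargs": {"commands": [[[35, 0.0184, -0.0306, 0, 0, 0, 0], [35, 0.0184, -0.0306, 0, 0, 0, 0], [35, 0.0184, -0.0306, 0, 0, 0, 0], [35, 0.0184, -0.0306, 0, 0, 0, 0], [35, 0.0184, -0.0306, 0, 0, 0, 0], [35, 0, 0, 0.03, 0, -0.6, 5.5], [35, 0, 0, 0.035, 0, 0, 0], [35, 0, 0, 0.035, 0, 0, 0], [35, 0, 0, 0, 0, 0, 0], [35, 0, 0, 0, 0, 0, 0]]]}}

```text
clock: 16.4
position: [644.6, 89.1, 63.2]
ee_rot: [0.728, -0.685, -0.002, 0.003]
contact_force: [0.9, 0.0, 0.5]
gripper_width: 73.5
grasp_force: 0.0
```

{"fn": "servo_tool", "kwargs": {"commands": [[[35, 0, 0, 0.02, 0, 0, 0], [35, 0, 0, 0.02, 0, 0, 0], [35, 0, 0, 0, 0, 0, 0], [35, 0, 0, 0, 0, 0, 0], [35, 0, 0, 0, 0, 0, 0]]]}}

```text
clock: 16.82
position: [647.5, 90.7, 28.3]
ee_rot: [0.729, -0.685, 0.001, -0.002]
contact_force: [-0.4, 0.1, -0.1]
gripper_width: 73.8
grasp_force: 0.0
```

Run:
```python
from h import *
pose()
```

```text
pos [647.2  90.6  28.1] yaw 3.6 zax [ 0.003  0.002 -1.   ]
```

{"fn": "servo_tool", "kwargs": {"commands": [[[35, 0.0008, 0.002, 0.015, 0, 0, 0], [35, 0, 0, 0.0115, 0, 0, 0], [35, 0, 0, 0, 0, 0, 0], [35, 0, 0, 0, 0, 0, 0]]]}}

```text
clock: 17.25
position: [643.5, 89.1, -1.3]
ee_rot: [0.729, -0.685, -0.001, 0.001]
contact_force: [0.8, 0.1, -0.1]
gripper_width: 73.8
grasp_force: 0.0
```

{"fn": "servo_tool", "kwargs": {"commands": [[[255, 0, 0, 0, 0, 0, 0], [255, 0, 0, 0, 0, 0, 0], [255, 0, 0, 0, 0, 0, 0], [255, 0, 0, 0, 0, 0, 0], [255, 0, 0, 0, 0, 0, 0]]]}}

```text
clock: 17.67
position: [644.8, 89.5, 0.6]
ee_rot: [0.729, -0.685, 0.0, -0.001]
contact_force: [-1.1, 0.1, 5.6]
gripper_width: 52.2
grasp_force: 62.5
```

{"fn": "servo_tool", "kwargs": {"commands": [[[255, 0, 0, -0.02, 0, 0, 0], [255, 0, 0, -0.03, 0, 0, 0], [255, 0, 0, -0.03, 0, 0, -5.5], [255, 0, 0, 0, 0, 0, 0], [255, 0, 0, 0, 0, 0, 0], [255, 0, 0, 0, 0, 0, 0]]]}}

```text
clock: 18.17
position: [643.2, 89.1, 78.6]
ee_rot: [0.76, -0.65, -0.001, 0.0]
contact_force: [-0.6, 0.0, -0.6]
gripper_width: 52.6
grasp_force: 62.7
```

Run:
```python
from h import *
held(dz=5,n=2); pose()
d=cams.get_image("wrist");cv2.imwrite("pics/g3.png",cv2.resize(d["frame"][150:384,110:400],None,fx=2,fy=2))
```

```text
cam [  75.1   -0.3 -144.3] px [254. 270.] toolx -40.5 13.7 tooly -28.1 26.9 axis -88.0 cen -8.3 -0.7 [52.  51.3]
cam [ 7.520e+01 -1.000e-01 -1.439e+02] px [254. 269.] toolx -40.1 13.9 tooly -27.7 27.2 axis -87.9 cen -8.0 -0.3 [51.9 51.1]
pos [643.   88.9  77.5] yaw 9.0 zax [-0.003 -0.    -1.   ]
```

View pics/g3.png

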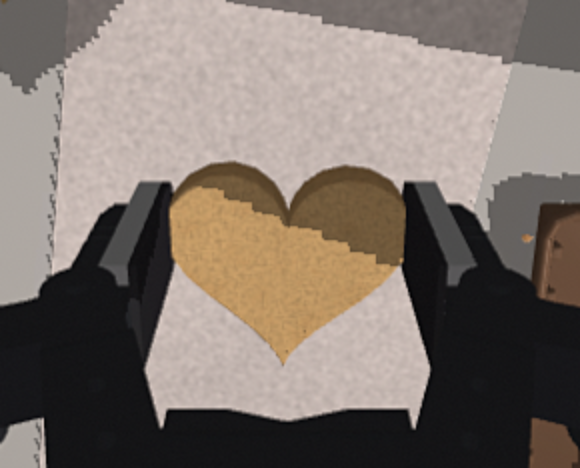

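{"fn": "servo_tool", "kwargs": {"commands": [[[255, -0.0185, 0.03, 0, 0, 0, 0], [255, -0.0185, 0.03, 0, 0, 0, 0], [255, -0.0185, 0.03, 0, 0, 0, 0], [255, -0.0185, 0.03, 0, 0, 0, 0], [255, -0.0185, 0.03, 0, 0, 0, -2.0], [255, 0, 0, 0.015, 0, -5.3, 0], [255, 0, 0, 0.02, 0, -5.3, 0], [255, 0, 0, 0, 0, -5.2, 0], [255, 0, 0, 0, 0, 0, 0], [255, 0, 0, 0, 0, 0, 0]]]}}

```text
clock: 19.25
position: [481.6, 157.7, 43.9]
ee_rot: [0.764, -0.631, -0.106, -0.087]
contact_force: [-0.6, -0.4, -0.4]
gripper_width: 52.3
grasp_force: 62.8
```

{"fn": "servo_tool", "kwargs": {"commands": [[[255, 0, 0, 0, 0, 0, 0], [255, 0, 0, 0, 0, 0, 0]]]}}

```text
clock: 19.42
position: [480.6, 159.0, 44.4]
ee_rot: [0.765, -0.63, -0.106, -0.087]
contact_force: [-0.5, -0.8, 0.1]
gripper_width: 52.5
grasp_force: 62.8
```

Run:
```python
from h import *
pose();pose()
```

```text
pos [480.5 159.3  44.4] yaw 11.1 zax [-0.053  0.267 -0.962]
pos [480.5 159.3  44.5] yaw 11.1 zax [-0.053  0.267 -0.962]
```

{"fn": "servo_tool", "kwargs": {"commands": [[[255, 0.0059, 0, 0.017, 0, 0, 0], [255, 0.0059, 0, 0.017, 0, 0, 0], [255, 0, 0, 0, 0, 0, 0], [255, 0, 0, 0, 0, 0, 0], [255, 0, 0, 0, 0, 0, 0]]]}}

```text
clock: 20.03
position: [481.5, 157.1, 9.0]
ee_rot: [0.765, -0.63, -0.106, -0.088]
contact_force: [-0.6, 0.8, 0.6]
gripper_width: 52.1
grasp_force: 62.8
```

{"fn": "servo_tool", "kwargs": {"commands": [[[255, 0.0004, 0, 0.0014, 0, 0, 0], [255, 0, 0, 0, 0, 0, 0]]]}}

```text
clock: 20.2
position: [481.5, 157.1, 7.6]
ee_rot: [0.764, -0.63, -0.106, -0.088]
contact_force: [0.4, -0.4, 0.2]
gripper_width: 52.3
grasp_force: 62.8
```

{"fn": "servo_tool", "kwargs": {"commands": [[[255, 0.0003, 0, 0.0012, 0, 0, 0], [255, 0, 0, 0, 0, 0, 0]]]}}

```text
clock: 20.37
position: [481.2, 156.9, 5.9]
ee_rot: [0.764, -0.63, -0.106, -0.088]
contact_force: [0.2, -0.9, -0.7]
gripper_width: 52.5
grasp_force: 62.8
```

{"fn": "servo_tool", "kwargs": {"commands": [[[255, 0.0003, 0.0007, 0.001, 0, 0, 0], [255, 0, 0, 0, 0, 0, 0]]]}}

```text
clock: 20.53
position: [481.1, 156.9, 5.0]
ee_rot: [0.764, -0.63, -0.106, -0.088]
contact_force: [0.2, -0.2, 2.3]
gripper_width: 52.7
grasp_force: 63.0
```

{"fn": "servo_tool", "kwargs": {"commands": [[[255, 0.0003, 0, 0.0009, 0, 0, 0], [255, 0, 0, 0, 0, 0, 0]]]}}

```text
clock: 20.7
position: [481.2, 156.8, 4.7]
ee_rot: [0.765, -0.63, -0.106, -0.088]
contact_force: [-0.1, -0.9, 7.0]
gripper_width: 52.4
grasp_force: 63.6
```

{"fn": "servo_tool", "kwargs": {"commands": [[[255, -0.0001, 0, -0.0005, 0, 0, 0], [70, 0, 0, 0, 0, 0, 0], [70, 0, 0, 0, 0, 0, 0], [70, 0, 0, 0, 0, 0, 0], [70, 0, 0, -0.01, 0, 0, 0], [70, 0, 0, -0.03, 0, 0, 0], [70, 0, 0, -0.03, 0, 0, 0], [70, 0, 0, -0.03, 0, 5.3, 0], [70, 0, 0, -0.03, 0, 5.3, 0], [70, 0, 0, -0.03, 0, 5.2, 2]]]}}

```text
clock: 21.53
position: [487.6, 120.3, 162.3]
ee_rot: [0.76, -0.65, 0.002, 0.001]
contact_force: [1.1, 0.8, 0.1]
gripper_width: 61.8
grasp_force: 0.0
```

{"fn": "servo_tool", "kwargs": {"commands": [[[70, 0, 0, 0, 0, 0, 0], [70, 0, 0, 0, 0, 0, 0], [70, 0, 0, 0, 0, 0, 0]]]}}

```text
clock: 21.78
position: [486.7, 121.7, 159.6]
ee_rot: [0.761, -0.649, -0.002, 0.001]
contact_force: [-0.7, -0.7, 0.2]
gripper_width: 62.2
grasp_force: 0.0
```

Run:
```python
from h import *
pose(); row((6,8,16))
d=cams.get_image("wrist");np.savez("w6.npz",**d)
cv2.imwrite("pics/p3.png",cv2.resize(d["frame"][60:300,150:380],None,fx=2.4,fy=2.4))
```

```text
pos [486.8 121.1 158.8] yaw 9.0 zax [-0.005 -0.    -1.   ]
z 6 x -28.0 28.8 y -43.7 69.2 ax 0.7
z 8 x -27.8 28.6 y -44.4 67.8 ax 0.7
z 16 x -27.0 27.8 y -47.1 62.1 ax 0.7
z 6 x -27.9 28.9 y -43.0 69.0 ax 0.7
z 8 x -27.7 28.7 y -43.7 67.6 ax 0.7
z 16 x -26.9 27.9 y -46.4 61.9 ax 0.7
```

View pics/p3.png

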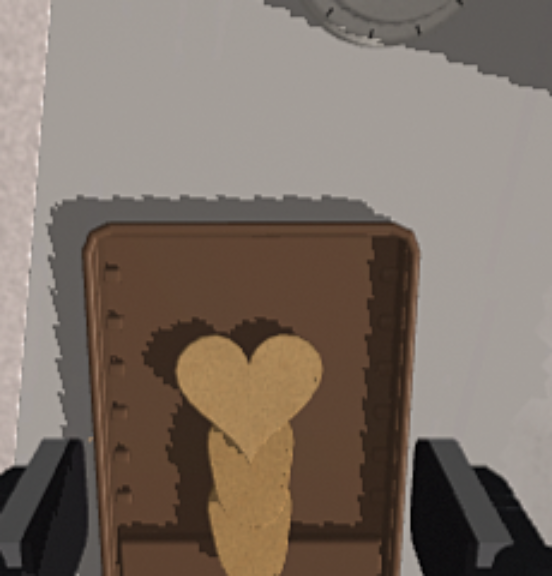

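{"fn": "servo_tool", "kwargs": {"commands": [[[70, 0.0363, 0.0065, -0.0146, 0, 0, 0], [70, 0.0363, 0.0065, -0.0146, 0, 0, 0], [70, 0.0363, 0.0065, -0.0146, 0, 0, 0], [70, 0.0363, 0.0065, -0.0146, 0, 0, 0], [70, 0.0363, 0.0065, -0.0146, 0, 0, 0], [70, 0.0363, 0.0065, -0.0146, 0, 0, 0], [70, 0.0363, 0.0065, -0.0146, 0, 0, 0], [70, 0.0363, 0.0065, -0.0146, 0, 0, 0], [70, 0.0363, 0.0065, -0.0146, 0, 0, 4.5], [70, 0, 0, 0, 0, 0, 4.5]]]}}

```text
clock: 22.87
position: [481.8, -215.9, 293.4]
ee_rot: [-0.704, 0.711, -0.001, -0.0]
contact_force: [0.9, 0.6, 0.5]
gripper_width: 62.1
grasp_force: 0.0
```

{"fn": "servo_tool", "kwargs": {"commands": [[[100, 0, 0, 0, 0, 0, 0], [100, 0, 0, 0, 0, 0, 0], [100, 0, 0, 0, 0, 0, 0]]]}}

```text
clock: 23.12
position: [480.8, -209.5, 290.1]
ee_rot: [0.708, -0.706, -0.002, 0.001]
contact_force: [-0.2, 0.3, -0.6]
gripper_width: 51.6
grasp_force: 0.0
```

Run:
```python
from h import *
pose()
e=dict(np.load("w6.npz")); print("heart pt",tray(ray(e,[[254.2,251.7]],21)),"seam2",tray(ray(e,[[254.6,272.5]],20)))
d=cams.get_image("wrist");np.savez("w7.npz",**d)
for b in blobs(d,(0,60,30),(20,255,130),12,3000): print(b[0].round(),b[3])
show([b for b in blobs(d,(8,90,110),(25,255,255),5) if 600<b[1][0]<700])
cv2.imwrite("pics/p4.png",cv2.resize(d["frame"][50:250,180:330],None,fx=2.95,fy=2.95,interpolation=cv2.INTER_CUBIC))
```

```text
pos [ 481.  -209.2  290.4] yaw 0.2 zax [-0.004  0.001 -1.   ]
heart pt [[-0.32234616  2.6575783 ]] seam2 [[-0.68285578 25.1112813 ]]
[252. 170.] ((480.9780578613281, -176.24819946289062), (106.50957489013672, 178.5225067138672), 1.664697289466858)
[119. 117.] cen [ 647.6 -249.7] long axis 63.7 rect [ 648.4 -250.4] [52.5 34.8] 58.6
```

View pics/p4.png

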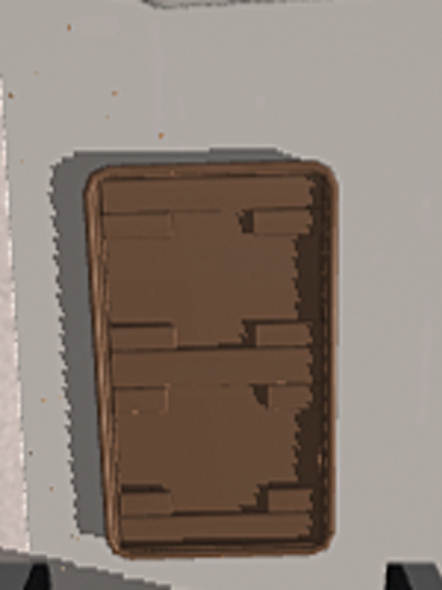

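{"fn": "servo_tool", "kwargs": {"commands": [[[100, 0.0092, -0.0328, 0, 0, 0, 0], [100, 0.0092, -0.0328, 0, 0, 0, 0], [100, 0.0092, -0.0328, 0, 0, 0, 0], [100, 0.0092, -0.0328, 0, 0, 0, 0], [100, 0.0092, -0.0328, 0, 0, 0, 0], [100, 0, 0, 0.035, 0, 0, 6], [100, 0, 0, 0.035, 0, 0, 6], [100, 0, 0, 0.035, 0, 0, 6], [100, 0, 0, 0.035, 0, 0, 6], [100, 0, 0, 0.035, 0, 0, 0]]]}}

```text
clock: 24.1
position: [644.8, -254.8, 113.9]
ee_rot: [-0.544, 0.839, 0.001, -0.001]
contact_force: [0.7, 0.2, -1.4]
gripper_width: 51.8
grasp_force: 0.0
```

{"fn": "servo_tool", "kwargs": {"commands": [[[100, 0, 0, 0.035, 0, 0, 0], [100, 0, 0, 0.03, 0, 0, 0], [100, 0, 0, 0, 0, 0, 0], [100, 0, 0, 0, 0, 0, 0], [100, 0, 0, 0, 0, 0, 0]]]}}

```text
clock: 24.52
position: [646.3, -255.9, 52.7]
ee_rot: [-0.546, 0.838, -0.001, -0.0]
contact_force: [0.8, -1.0, 0.8]
gripper_width: 51.7
grasp_force: 0.0
```

Run:
```python
from h import *
pose()
e=dict(np.load("w7.npz")); print(ray(e,[[253.9,201.9],[180+213/2.95,50+280/2.95]],4).round(1))
```

```text
pos [ 646.7 -256.1   53.9] yaw -23.9 zax [ 0.003 -0.001 -1.   ]
[[ 479.  -137.5    4. ]
 [ 481.5 -215.     4. ]]
```

{"fn": "servo_tool", "kwargs": {"commands": [[[100, -0.0005, 0.001, 0.025, 0, 0, 0], [100, 0, 0, 0.02, 0, 0, 0], [100, 0, 0, 0.004, 0, 0, 0], [100, 0, 0, 0, 0, 0, 0], [100, 0, 0, 0, 0, 0, 0], [100, 0, 0, 0, 0, 0, 0]]]}}

```text
clock: 25.12
position: [645.3, -255.5, 4.0]
ee_rot: [-0.545, 0.838, -0.001, 0.0]
contact_force: [-0.0, 0.6, -0.0]
gripper_width: 51.9
grasp_force: 0.0
```

{"fn": "servo_tool", "kwargs": {"commands": [[[255, 0, 0, 0, 0, 0, 0], [255, 0, 0, 0, 0, 0, 0], [255, 0, 0, 0, 0, 0, 0], [255, 0, 0, 0, 0, 0, 0], [255, 0, 0, 0, 0, 0, 0], [255, 0, 0, 0, 0, 0, 0]]]}}

```text
clock: 25.62
position: [644.9, -255.4, 3.7]
ee_rot: [-0.545, 0.838, -0.0, -0.0]
contact_force: [-1.0, 1.5, 6.0]
gripper_width: 30.5
grasp_force: 59.0
```

{"fn": "servo_tool", "kwargs": {"commands": [[[255, 0, 0, -0.02, 0, 0, 0], [255, 0, 0, -0.03, 0, 0, -6.2], [255, 0, 0, -0.03, 0, 0, -6.2], [255, 0, 0, 0, 0, 0, -6.2], [255, 0, 0, 0, 0, 0, -6.0], [255, 0, 0, 0, 0, 0, 0], [255, 0, 0, 0, 0, 0, 0], [255, 0, 0, 0, 0, 0, 0]]]}}

```text
clock: 26.28
position: [643.6, -255.1, 81.1]
ee_rot: [0.71, -0.704, -0.001, 0.001]
contact_force: [0.0, -0.1, -0.2]
gripper_width: 30.4
grasp_force: 59.5
```

Run:
```python
from h import *
held(dz=0,n=2); pose()
```

```text
cam [ 7.510e+01 -1.000e-01 -1.436e+02] px [254. 267.] toolx -36.1 20.8 tooly -16.2 15.8 axis -0.4 cen -8.3 0.0 [56.9 32. ]
cam [  75.1   -0.  -143.6] px [254. 267.] toolx -36.0 20.8 tooly -16.2 15.8 axis -0.4 cen -8.2 0.1 [56.8 32. ]
pos [ 643.8 -255.1   81.2] yaw 0.6 zax [-0.003  0.    -1.   ]
```

{"fn": "servo_tool", "kwargs": {"commands": [[[255, -0.0227, 0.0326, 0, 0, 0, 0], [255, -0.0227, 0.0326, 0, 0, 0, 0], [255, -0.0227, 0.0326, 0, 0, 0, 0], [255, -0.0227, 0.0326, 0, 0, 0, 0], [255, -0.0227, 0.0326, 0, 0, 0, -1.0], [255, 0, 0, 0.02, 0, 0, 0], [255, 0, 0, 0.02, 0, 0, 0], [255, 0, 0, 0, 0, 0, 0], [255, 0, 0, 0, 0, 0, 0], [255, 0, 0, 0, 0, 0, 0]]]}}

```text
clock: 27.32
position: [480.7, -143.6, 42.7]
ee_rot: [0.717, -0.697, -0.0, 0.0]
contact_force: [0.1, 0.3, 0.8]
gripper_width: 30.5
grasp_force: 59.5
```

Run:
```python
from h import *
pose()
```

```text
pos [ 480.8 -143.6   42.9] yaw 1.6 zax [-0.  0. -1.]
```

Adjust 1 mm in x and descend to just above the floor.

{"fn": "servo_tool", "kwargs": {"commands": [[[255, 0, 0.001, 0.02, 0, 0, 0], [255, 0, 0, 0.015, 0, 0, 0], [255, 0, 0, 0, 0, 0, 0], [255, 0, 0, 0.002, 0, 0, 0], [255, 0, 0, 0, 0, 0, 0]]]}}

```text
clock: 27.83
position: [479.3, -143.6, 5.7]
ee_rot: [0.717, -0.697, -0.0, 0.0]
contact_force: [-0.2, 0.3, -1.3]
gripper_width: 30.4
grasp_force: 59.5
```

{"fn": "servo_tool", "kwargs": {"commands": [[[255, 0, 0, 0.0012, 0, 0, 0], [255, 0, 0, 0, 0, 0, 0]]]}}

```text
clock: 28.0
position: [479.2, -143.5, 4.6]
ee_rot: [0.717, -0.697, -0.0, 0.0]
contact_force: [-0.2, -0.7, -0.5]
gripper_width: 29.9
grasp_force: 59.5
```

{"fn": "servo_tool", "kwargs": {"commands": [[[255, 0, 0, 0.0006, 0, 0, 0], [125, 0, 0, 0, 0, 0, 0], [125, 0, 0, 0, 0, 0, 0], [125, 0, 0, 0, 0, 0, 0], [125, 0, 0, -0.01, 0, 0, 0], [125, 0, 0, -0.03, 0, 0, 0], [125, 0, 0, -0.035, 0, 0, 0], [125, 0, 0, -0.035, 0, 0, 0], [125, 0, 0, -0.035, 0, 0, 0], [125, 0, 0, -0.035, 0, 0, 0]]]}}

```text
clock: 28.83
position: [478.4, -143.5, 185.9]
ee_rot: [0.717, -0.697, -0.001, 0.001]
contact_force: [0.8, 1.0, -1.2]
gripper_width: 43.8
grasp_force: 0.0
```

{"fn": "servo_tool", "kwargs": {"commands": [[[125, 0.0095, -0.035, -0.005, 0, 0, 0], [125, 0.0095, -0.035, -0.005, 0, 0, 0], [125, 0.0095, -0.035, -0.005, 0, 0, 0], [125, 0.0095, -0.035, -0.005, 0, 0, 0], [125, 0.0095, -0.035, -0.005, 0, 0, 0], [125, 0, 0, 0, 0, 0, 0], [125, 0, 0, 0, 0, 0, 0], [125, 0, 0, 0, 0, 0, 0]]]}}

```text
clock: 29.5
position: [654.4, -185.9, 207.5]
ee_rot: [0.717, -0.697, -0.002, 0.001]
contact_force: [-0.3, 0.8, -0.3]
gripper_width: 43.2
grasp_force: 0.0
```

```bash
cat >> h.py <<'E'
def choc(d):
    h=cv2.cvtColor(d["frame"],cv2.COLOR_BGR2HSV)
    for b in blobs(d,(0,60,20),(20,255,110),4,100):
        c=np.array(b[1]);
        if abs(c[0]-655)>20 or abs(c[1])>25: continue
        p=b[5]; th=np.radians(b[2]); 
        print("cen",c.round(1),"moment axis",b[2])
        for a in (b[2]-6,b[2],b[2]+6,b[2]+12):
            a=np.radians(a); u=np.array([np.cos(a),np.sin(a)]); v=np.array([-u[1],u[0]]); l=(p-c)@u;t=(p-c)@v
            mid=(l.max()+l.min())/2; tm=(t.max()+t.min())/2
            print(np.degrees(a).round(1),"L",np.ptp(l).round(1),"W",np.ptp(t).round(1),"mid",(c+u*mid+v*tm).round(1))
            print("  ",[(k,(t[abs(l-mid-k)<2].min()-tm).round(1),(t[abs(l-mid-k)<2].max()-tm).round(1)) for k in range(-22,23,4)])
E
python3 - <<'E'
from h import *
pose()
choc(dict(np.load("w1.npz")));choc(dict(np.load("w2.npz")))
E
```

```text
pos [ 654.1 -185.7  208.4] yaw 1.6 zax [-0.003  0.    -1.   ]
cen [6.557e+02 5.000e-01] moment axis 80.21289899806806
74.2 L 47.8 W 25.8 mid [655.6  -2.1]
   [(-22, np.float64(2.6), np.float64(5.7)), (-18, np.float64(0.7), np.float64(6.9)), (-14, np.float64(-6.7), np.float64(6.3)), (-10, np.float64(-11.3), np.float64(8.9)), (-6, np.float64(-12.3), np.float64(9.3)), (-2, np.float64(-12.9), np.float64(8.2)), (2, np.float64(-12.1), np.float64(9.4)), (6, np.float64(-9.6), np.float64(10.2)), (10, np.float64(-6.3), np.float64(11.4)), (14, np.float64(-5.9), np.float64(10.8)), (18, np.float64(-6.5), np.float64(12.1)), (22, np.float64(-4.0), np.float64(12.9))]
80.2 L 47.3 W 23.0 mid [656.7  -1.9]
   [(-22, np.float64(5.9), np.float64(8.9)), (-18, np.float64(3.6), np.float64(9.6)), (-14, np.float64(-4.3), np.float64(8.7)), (-10, np.float64(-9.4), np.float64(10.8)), (-6, np.float64(-11.5), np.float64(11.1)), (-2, np.float64(-11.3), np.float64(10.2)), (2, np.float64(-9.2), np.float64(9.7)), (6, np.float64(-7.4), np.float64(10.4)), (10, np.float64(-6.4), np.float64(10.9)), (14, np.float64(-7.2), 
[... 2727 characters left out ...]
float64(-8.6), np.float64(10.5)), (14, np.float64(-8.5), np.float64(8.3)), (18, np.float64(-8.4), np.float64(8.5)), (22, np.float64(-4.7), np.float64(8.6))]
92.8 L 45.3 W 24.4 mid [655.3  -1.1]
   [(-22, np.float64(8.6), np.float64(12.2)), (-18, np.float64(4.9), np.float64(12.1)), (-14, np.float64(-8.2), np.float64(10.7)), (-10, np.float64(-12.0), np.float64(10.4)), (-6, np.float64(-12.2), np.float64(10.2)), (-2, np.float64(-11.3), np.float64(8.8)), (2, np.float64(-8.2), np.float64(7.1)), (6, np.float64(-9.7), np.float64(7.1)), (10, np.float64(-11.2), np.float64(7.9)), (14, np.float64(-11.5), np.float64(5.4)), (18, np.float64(-10.4), np.float64(5.1)), (22, np.float64(-4.7), np.float64(4.9))]
```

{"fn": "servo_tool", "kwargs": {"commands": [[[125, -0.037, -0.0015, 0, 0, 0, 0], [125, -0.037, -0.0015, 0, 0, 0, 0], [125, -0.037, -0.0015, 0, 0, 0, 0], [125, -0.037, -0.0015, 0, 0, 0, 0], [125, -0.037, -0.0015, 0, 0, 0, 0], [125, 0, 0, 0.035, 0, 0, 6.6], [125, 0, 0, 0.035, 0, 0, 0], [125, 0, 0, 0.035, 0, 0, 0], [125, 0, 0, 0.035, 0, 0, 0], [125, 0, 0, 0.02, 0, 0, 0]]]}}

```text
clock: 30.43
position: [653.8, -0.8, 45.0]
ee_rot: [-0.676, 0.737, 0.003, -0.003]
contact_force: [-1.8, -0.4, -0.1]
gripper_width: 43.4
grasp_force: 0.0
```

{"fn": "servo_tool", "kwargs": {"commands": [[[125, 0, 0, 0, 0, 0, 0], [125, 0, 0, 0, 0, 0, 0], [125, 0, 0, 0, 0, 0, 0]]]}}

```text
clock: 30.68
position: [658.3, -0.6, 50.5]
ee_rot: [-0.676, 0.737, -0.0, 0.001]
contact_force: [-0.5, -1.2, 0.7]
gripper_width: 43.5
grasp_force: 0.0
```

Run:
```python
from h import *
pose()
```

```text
pos [ 6.587e+02 -6.000e-01  5.090e+01] yaw -5.0 zax [ 0.003  0.001 -1.   ]
```

{"fn": "servo_tool", "kwargs": {"commands": [[[125, 0, 0.002, 0.025, 0, 0, 0], [125, 0, 0, 0.018, 0, 0, 0], [125, 0, 0, 0.0045, 0, 0, 0], [125, 0, 0, 0, 0, 0, 0], [125, 0, 0, 0, 0, 0, 0], [125, 0, 0, 0, 0, 0, 0]]]}}

```text
clock: 31.28
position: [656.3, -0.5, 2.1]
ee_rot: [-0.676, 0.737, -0.0, 0.001]
contact_force: [0.1, 0.5, -0.5]
gripper_width: 43.6
grasp_force: 0.0
```

{"fn": "servo_tool", "kwargs": {"commands": [[[255, 0, 0, 0, 0, 0, 0], [255, 0, 0, 0, 0, 0, 0], [255, 0, 0, 0, 0, 0, 0], [255, 0, 0, 0, 0, 0, 0], [255, 0, 0, 0, 0, 0, 0], [255, 0, 0, 0, 0, 0, 0]]]}}

```text
clock: 31.78
position: [656.3, -0.5, 2.0]
ee_rot: [-0.676, 0.737, -0.0, 0.0]
contact_force: [-0.4, 0.1, 5.3]
gripper_width: 20.7
grasp_force: 60.1
```

{"fn": "servo_tool", "kwargs": {"commands": [[[255, 0, 0, -0.02, 0, 0, -3.3], [255, 0, 0, -0.03, 0, 0, -3.3], [255, 0, 0, -0.03, 0, 0, 0], [255, 0, 0, 0, 0, 0, 0], [255, 0, 0, 0, 0, 0, 0], [255, 0, 0, 0, 0, 0, 0]]]}}

```text
clock: 32.28
position: [654.5, -0.6, 79.8]
ee_rot: [0.717, -0.697, -0.002, 0.001]
contact_force: [0.0, -0.4, -1.7]
gripper_width: 20.6
grasp_force: 58.9
```

Run:
```python
from h import *
import h
_a=cv2.contourArea
held(dz=3,lo=(0,70,25),hi=(20,255,115),n=1); pose()
d=cams.get_image("wrist");cv2.imwrite("pics/g5.png",cv2.resize(d["frame"][150:384,110:400],None,fx=2,fy=2)); np.savez("w8.npz",**d)
```

```text
cam [  75.1   -0.3 -144.3] px [258. 257.] toolx -25.0 25.0 tooly -10.9 11.1 axis 5.5 cen -1.6 0.6 [49.9 21.6]
pos [654.2  -0.8  78.7] yaw 1.6 zax [-0.006 -0.    -1.   ]
```

{"fn": "servo_tool", "kwargs": {"commands": [[[255, 0.03, 0.0255, 0, 0, 0, 0], [255, 0.03, 0.0255, 0, 0, 0, 0], [255, 0.03, 0.0255, 0, 0, 0, 0], [255, 0.03, 0.0255, 0, 0, 0, 0], [255, 0.03, 0.0255, 0, 0, 0, 0], [255, 0.03, 0.0255, 0, 0, 0, 0], [255, 0.03, 0.0255, 0, 0, 0, 0], [255, 0, 0, 0.02, 0, 0, 0], [255, 0, 0, 0.02, 0, 0, 0], [255, 0, 0, 0, 0, 0, 0]]]}}

```text
clock: 33.32
position: [479.1, -215.8, 37.2]
ee_rot: [0.716, -0.698, -0.004, 0.003]
contact_force: [-1.0, 0.7, -1.6]
gripper_width: 20.5
grasp_force: 58.9
```

{"fn": "servo_tool", "kwargs": {"commands": [[[255, 0, 0, 0, 0, 0, 0], [255, 0, 0, 0, 0, 0, 0], [255, 0, 0, 0, 0, 0, 0]]]}}

```text
clock: 33.57
position: [483.8, -215.4, 41.6]
ee_rot: [0.717, -0.697, -0.0, 0.0]
contact_force: [-0.0, -0.2, -0.6]
gripper_width: 20.5
grasp_force: 58.9
```

Run:
```python
from h import *
pose()
```

```text
pos [ 483.6 -215.3   41.7] yaw 1.7 zax [-0.001 -0.    -1.   ]
```

{"fn": "servo_tool", "kwargs": {"commands": [[[255, 0, 0.0018, 0.02, 0, 0, 0], [255, 0, 0, 0.015, 0, 0, 0], [255, 0, 0, 0, 0, 0, 0], [255, 0, 0, 0.002, 0, 0, 0], [255, 0, 0, 0, 0, 0, 0], [255, 0, 0, 0, 0, 0, 0]]]}}

```text
clock: 34.17
position: [481.7, -215.7, 4.8]
ee_rot: [0.717, -0.697, -0.0, 0.0]
contact_force: [0.0, 0.1, -1.1]
gripper_width: 20.4
grasp_force: 58.9
```

{"fn": "servo_tool", "kwargs": {"commands": [[[255, 0, 0, 0.001, 0, 0, 0], [255, 0, 0, 0, 0, 0, 0]]]}}

```text
clock: 34.33
position: [481.2, -215.7, 3.4]
ee_rot: [0.717, -0.697, -0.0, 0.0]
contact_force: [0.2, 0.2, -0.2]
gripper_width: 20.6
grasp_force: 58.9
```

{"fn": "servo_tool", "kwargs": {"commands": [[[255, 0, 0, 0.0008, 0, 0, 0], [150, 0, 0, 0, 0, 0, 0], [150, 0, 0, 0, 0, 0, 0], [150, 0, 0, 0, 0, 0, 0], [150, 0, 0, -0.01, 0, 0, 0], [150, 0, 0, -0.03, 0, 0, 0], [150, 0, 0, -0.035, 0, 0, 0], [150, 0, 0, -0.035, 0, 0, 0], [150, 0, 0, -0.035, 0, 0, 0], [150, 0, 0, -0.035, 0, 0, 0]]]}}

```text
clock: 35.17
position: [480.8, -215.6, 184.7]
ee_rot: [0.717, -0.697, -0.001, 0.0]
contact_force: [0.6, -0.0, 0.3]
gripper_width: 34.8
grasp_force: 0.0
```

{"fn": "servo_tool", "kwargs": {"commands": [[[150, 0, 0, -0.03, 0, 0, 0], [150, 0, 0, -0.03, 0, 0, 0], [150, 0, 0, 0, 0, 0, 0], [150, 0, 0, 0, 0, 0, 0], [150, 0, 0, 0, 0, 0, 0]]]}}

```text
clock: 35.58
position: [480.7, -215.4, 241.9]
ee_rot: [0.717, -0.697, -0.001, 0.001]
contact_force: [0.6, 0.8, -0.4]
gripper_width: 35.4
grasp_force: 0.0
```

Run:
```python
from h import *
pose()
d=cams.get_image("wrist");s=cams.get_image("side")
a=cv2.resize(d["frame"][70:260,170:330],(400,475),interpolation=cv2.INTER_CUBIC)
b=cv2.resize(s["frame"][212:290,220:285+30],(385,316),interpolation=cv2.INTER_CUBIC)
b=cv2.copyMakeBorder(b,0,475-316,0,0,cv2.BORDER_CONSTANT)
cv2.imwrite("pics/fin.png",np.hstack([a,b]))
```

```text
pos [ 480.5 -215.5  240.8] yaw 1.6 zax [-0.005  0.001 -1.   ]
```

View pics/fin.png

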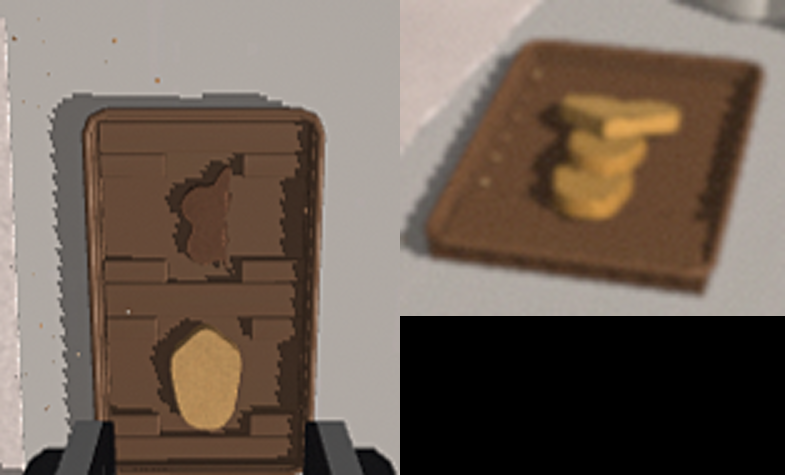

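The wrist view shows the chocolate cookie (crop 205,215) and the oval (crop 205,380) flat and lengthwise in their pockets. The side view shows the row intact: the heart's point faces up the row (crop 605,125), with both ovals beneath it.

```bash
python3 -c "
from bench import ticket
print(ticket.job_done())"
```

```text
the job is handed in; nothing more can be done
None
```

The job is handed in: the two ovals and the heart are shingled down the middle of the step tray, and the third oval and the chocolate cookie lie flat and lengthwise in their pockets, with each overlap set at about 46% of the cookie's length.

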